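# Put the coffee away and close the canisters

## Task

The storage canisters are washed and dry. Stand the coffee pouch upright inside the large blue canister, then close all three canisters, each with the lid of its own colour, fully home and level on the rim. Leave the egg timer, the salt shaker and the pepper mill standing where they are.

Things in the scene. Friction and masses are not known exactly. Their poses are not given: they have to be found in the camera images.
- coffee_pouch: Stand-up foil coffee pouch, white with black bands at top and bottom, loose, upright. 46 (x) x 94 (y) x 104 (z) mm, a wedge that thins upwards and leans to +x: 46 mm thick at the foot, 22 mm (x -7 to +15) 60 mm up, 10 mm (x +2 to +13) 85 mm up, 3 mm at the top edge. Grasp it across x, about 85 mm up, where its middle is 7 mm to +x of the origin. Origin: centre of its underside; z up. 120 g.
- canister_blue: Large slate-blue round canister, open at the top, empty, fixed to the worktop. Outside diameter 152 mm, bore 144 mm, wall 4 mm, inner floor 6 mm above the origin, rim 100 mm above the origin. Origin: centre of its underside; z up. The pouch goes in here in any heading; its top stands 10 mm above the rim, within the hollow blue lid.
- canister_green: Medium sage-green round canister, open at the top, empty, fixed. Outside diameter 98 mm, bore 90 mm, wall 4 mm, rim 90 mm above the origin. Origin: centre of its underside; z up.
- canister_cream: Small cream round canister, open at the top, empty, fixed. Outside diameter 88 mm, bore 80 mm, wall 4 mm, rim 80 mm above the origin. Origin: centre of its underside; z up.
- lid_blue: Slate-blue lid of the large canister, loose, knob up. Flange 156 mm across; below it a plug 12 mm deep, 140 mm across, tapered to 132 mm at its foot; above it a dome to 33 mm, hollow below 29 mm. Centred on top a wooden knob 21 to 25 mm across, 33 to 67 mm above the origin: grasp it at about 55 mm. Origin: centre of the plug's underside; z up. Seated: origin 88 mm above the canister's. 200 g.
- lid_green: Sage-green round lid of the medium canister, loose, knob up. As the blue lid, but flange 102 mm, plug 86 mm across tapered to 78 mm; solid; same plug depth, dome and knob heights. Origin: centre of the plug's underside; z up. Seated, the origin stands 78 mm above the canister's origin. 110 g.
- lid_cream: Cream round lid of the small canister, loose, knob up. As the blue lid, but flange 92 mm, plug 76 mm across tapered to 68 mm; solid; same plug depth, dome and knob heights. Origin: centre of the plug's underside; z up. Seated, the origin stands 68 mm above the canister's origin. 90 g.
- egg_timer: Bystander: twist egg timer with a red dome over a white base, 56 mm across and 56 mm high, loose, at the right side. Origin: centre of its underside.
- salt_shaker: Bystander: glass salt shaker with a grey cap, 44 mm across and 90 mm high, loose, at the right side. Origin: centre of its underside.
- pepper_mill: Bystander: dark wooden pepper mill, 58 mm across and 160 mm high, loose, at the back. Origin: centre of its underside.

How it is judged:
On the way, in this order (a step that is already met when the one before it is completed fails the run):
1. the coffee pouch stands upright on the floor of the blue canister, let go (horizontal distance between coffee_pouch and canister_blue below 0.03 m and z of coffee_pouch in the frame of canister_blue between 0.002 and 0.012 m and angle between coffee_pouch's own z axis and vertical below 0.2 rad and contact force between the fingers and coffee_pouch below 0.05 N), for 0.2 s.
2. the blue lid sits fully home on the blue canister, over the pouch (horizontal distance between coffee_pouch and canister_blue below 0.03 m and z of coffee_pouch in the frame of canister_blue between 0.002 and 0.012 m and angle between coffee_pouch's own z axis and vertical below 0.2 rad and horizontal distance between lid_blue and canister_blue below 0.006 m and z of lid_blue in the frame of canister_blue between 0.085 and 0.091 m and angle between lid_blue's own z axis and vertical below 0.06 rad), for 0.2 s.
At the end, for the whole second after the job is handed in: The pouch stands on the floor of the blue canister (within 30 mm of its centre, tilted less than 0.2 rad), and the blue, green and cream lids each sit on the canister of their own colour: centred within 6 mm, at seated height within 3 mm, tilted less than 0.06 rad; all released and at rest (all of step 2 and horizontal distance between lid_green and canister_green below 0.006 m and z of lid_green in the frame of canister_green between 0.075 and 0.081 m and angle between each of lid_green, lid_cream's own z axis and vertical below 0.06 rad and horizontal distance between lid_cream and canister_cream below 0.006 m and z of lid_cream in the frame of canister_cream between 0.065 and 0.071 m and linear speed of each of coffee_pouch, lid_blue, lid_green, lid_cream below 0.02 m/s); the robot touches nothing.
It fails at once if the egg timer is shoved more than 30 mm or knocked over (distance of egg_timer from where it was at the start of the episode above 0.03 m or angle between egg_timer's own z axis and vertical above 0.5 rad).
It fails at once if the salt shaker is shoved more than 30 mm or knocked over (distance of salt_shaker from where it was at the start of the episode above 0.03 m or angle between salt_shaker's own z axis and vertical above 0.5 rad).
It fails at once if the pepper mill is shoved more than 30 mm or knocked over (distance of pepper_mill from where it was at the start of the episode above 0.03 m or angle between pepper_mill's own z axis and vertical above 0.5 rad).
It also fails if it takes over 102 s, if anything falls off the work surface, if the arm or the gripper's body presses on something with over 40 N, if the wrist force passes 120 N, or if a joint passes its speed limit or range.

## Robot

A 7-joint arm with a two-finger parallel gripper is mounted at the origin on a cart in front of the work surface, level with it; the furniture and walls round the work are solid. World frame = base frame: x ahead of the robot, y to its left, z up, the work surface at z = 0. Lengths are in m, angles in rad, forces in N, time in s.
With the tool pointing down it reaches from about 0.35 to 0.9 m from the base axis. Payload 19.9 kg.
Tool frame: the origin (TCP) lies midway between the tips of the shut fingers; the grasp point (between the pads) lies manip.grip_point_offset behind it (manip.grip_point_offset is the distance from the TCP to the grasp point, in m); z points along the fingers, y is the direction in which the jaws open and shut (so a half turn about z gives the same grasp; the last joint's range is limited). The gripper opens to 85 mm and grips with 20 to 120 N. Pads are 22 mm wide; open, the fingers measure 114 mm over their backs; the gripper's body (76 mm by 85 mm) begins 54 mm behind the grasp point. The pads swing forward as they close: fully open they stand 13 mm farther back than shut.
Start: joints at [-1.2, 0.417, -0.01, 1.614, 0.005, 1.111, -0.053], TCP at [0.251, 0.572, 0.195] pointing down, gripper open.
Joint ranges: [-2.81, 2.81], [-0.39, 2.02], [-1.27, 1.25], [0.06, 2.57], [-1.19, 4.33], [0.19, 2], [-2.82, 2.82]. Speed limits (rad/s): [1.89, 1.89, 2.39, 2.39, 3.01, 3.01, 3.01].

## Interface

Orientations are given as a rotation vector (axis times angle).
In Python, from station import manip gives the robot as it stands. The module is installed in compiled form; this text tells all that it offers.
- The arm moves only by the tool send_rows, never from a script. Its argument "motion" is a list of rows, each a list of 7 numbers: the turn, a rotation vector about the tool's x, y, z in rad, then the shift along the tool's x, y, z in mm, then the gripper's target within -1 to 1 (fully open at 1, half-way at 0, shut at -1). A call has 1 to 20 rows; each row shifts and turns the commanded pose from where the row before left it, along the tool's axes as they then stand; what a row does not reach is not made up. A row lasts 1/12 s, in which the tool goes at most 41.7 mm and 7.16 degrees, less where a joint would pass 70% of its speed; a pose out of reach is approached as far as the arm can. A call with a gripper value outside its range is refused whole. The fingers move at their own pace and stop on an object; "grip_force" is the grip in N (left out, the last holds). Time passes only in rows, so rows that do not move let the fingers close. It gives the time, the measured TCP pose, the force and the opening at its end, in the units of the state.
- manip.state(): the state, without advancing time (a new reading comes with each control period).
- manip.grab_frame(name): name is "side" or "top"; returns a dict with "frame" (420x560x3 uint8, red, green, blue), "fx", "fy", "cx", "cy" (pixels), "dist" ([k1, k2, p1, p2, k3] as OpenCV has them; the pictures are not rectified), "R" (3x3) and "t" (3): a world point X has camera coordinates R X + t. Camera axes: x right, y down, z forward; pixel columns grow to the right and rows downward; lengths in m; the calibration is good to about 2 mm. A picture is of the moment at which its call begins. There is no depth.
- manip.close_job(): hands the job in, once; it reports no verdict.
The state is a dict: "time_s": time; "joints": joint angles; "joint_vel": joint speeds; "tau": joint torques, N m; "eef_pos": TCP position; "ee_rot": TCP orientation; "ft_force": force on the tool from outside, world axes, zero at the start; "torque": the same for the moment, N m; "gripper_width": opening from 0.0 (shut) to 1.0 (fully open).
Only numpy, scipy, OpenCV 4.12 (cv2) and the standard library are available. Lean on these libraries where they do the work, as an engineer would, in place of code of your own. Each camera call takes 0.05 s, during which the arm holds its last target.

## Working session

There is one attempt and no reset: what is moved stays moved. The work goes in short steps, Python scripts to look and compute and a tool call to move; the robot and the scene stay as the last step left them, time stands still between calls to the robot, and variables do not carry over. Pictures are saved under pics/ and viewed, and the job is handed in when it is done.

Besides the shell and the picture viewer there is one more tool, called after "Emit:" by a JSON object that holds its "fn" and its "kwargs", one argument or row to a line. send_rows: Moves the arm, as the interface text tells. Its arguments: {"type":"object","properties":{"motion":{"type":"array","items":{"type":"array","items":{"type":"number"}}},"grip_force":{"type":"number"}},"required":["motion"]}

```bash
mkdir -p pics; cat > h.py <<'E'
import numpy as np, cv2
from station import manip
from scipy.spatial.transform import Rotation as Rn
def grab(n,fn):
    d=manip.grab_frame(n); cv2.imwrite('pics/'+fn,d['frame'][:,:,::-1]); 
    np.savez('pics/'+fn+'.npz',**{k:np.array(v) for k,v in d.items()}); return d
def load(fn): return dict(np.load('pics/'+fn+'.npz'))
def K(d): return np.array([[d['fx'],0,d['cx']],[0,d['fy'],d['cy']],[0,0,1]],float)
def proj(d,X):
    X=np.atleast_2d(np.array(X,float)); return cv2.projectPoints(X,cv2.Rodrigues(np.array(d['R']))[0],np.array(d['t'],float),K(d),np.array(d['dist'],float))[0][:,0]
def onz(d,uv,z):
    p=cv2.undistortPoints(np.array(uv,float).reshape(-1,1,2),K(d),np.array(d['dist'],float))[:,0]
    R=np.array(d['R']);t=np.array(d['t']);C=-R.T@t
    r=np.c_[p,np.ones(len(p))]@R
    return C+r*((z-C[2])/r[:,2])[:,None]
E
python3 - <<'E'
from h import *
print(manip.state(), manip.grip_point_offset)
for n in('side','top'):
    d=grab(n,n+'0.png'); print(n,{k:v for k,v in d.items() if k!='frame'},-np.array(d['R']).T@np.array(d['t']))
E
```

```text
{'time_s': 0.0, 'joints': array([-1.19950023,  0.41798399, -0.0102942 ,  1.6141693 ,  0.00469296,
        1.11071409, -0.05301053]), 'joint_vel': array([-2.16229721e-03,  1.24551601e-03, -7.07678802e-04,  2.17255156e-05,
        3.95102070e-04, -1.08241571e-03,  1.49490963e-03]), 'tau': array([ 2.67304371e-03, -8.64425397e+01,  6.80226535e-01, -4.34862614e+01,
        1.91994582e-02,  7.95259606e-03, -1.79739402e-05]), 'eef_pos': array([0.25058958, 0.57213172, 0.19445614]), 'ee_rot': array([-6.43810857e-01, -3.07474475e+00,  1.94717807e-03]), 'ft_force': array([-0.30305956, -1.1181111 ,  0.24597242]), 'torque': array([ 0.0443482 , -0.01508987, -0.03713639]), 'gripper_width': 1.0046955419566301} 0.0187
side {'fx': 486.44731414657736, 'fy': 486.44731414657736, 'cx': 279.35543483456905, 'cy': 211.71892039755642, 'dist': array([-0.12915028,  0.        ,  0.        ,  0.        ,  0.        ]), 'R': array([[-9.71018233e-01, -2.39003710e-01,  9.04491938e-04],
       [-1.95408150e-01,  7.91708855e-01, -5.78802854e-01],
       [ 1.37619935e-01, -5.62204869e-01, -8.15467006e-01]]), 't': array([0.55798214, 0.16692585, 1.24670371])} [0.40285821 0.70210603 1.11275821]
top {'fx': 414.7573337475662, 'fy': 414.7573337475662, 'cx': 287.69764542035, 'cy': 203.76719270076487, 'dist': array([-0.12966183,  0.        ,  0.        ,  0.        ,  0.        ]), 'R': array([[ 0.00308136, -0.99997221,  0.00678852],
       [-0.98827499, -0.00408148, -0.15262988],
       [ 0.15265334, -0.00623862, -0.98826011]]), 't': array([-0.04450266,  0.5854904 ,  0.85663362])} [ 0.44799467 -0.03676755  0.93624227]
```

View pics/top0.png

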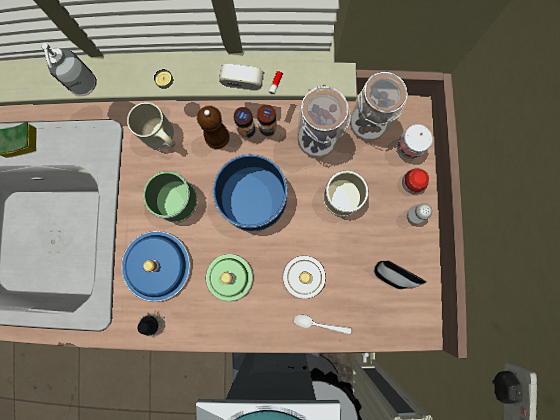

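View pics/side0.png

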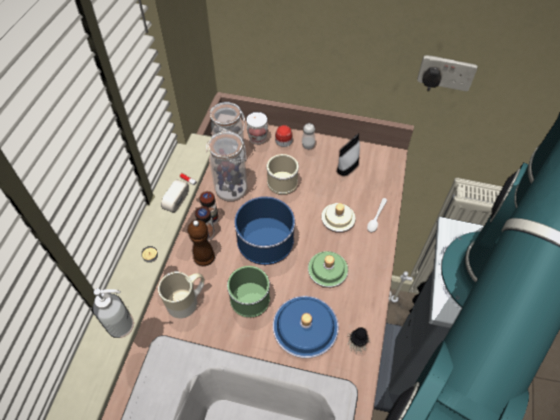

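The top view shows the blue lid at (156,266), green lid (229,278), cream lid (305,277) and pouch (400,275). The canisters are at (250,192) blue, (169,196) green and (346,193) cream. I'll zoom in next.

```bash
python3 - <<'E'
from h import *
a=cv2.imread('pics/top0.png'); b=cv2.imread('pics/side0.png')
f=lambda im,x,y,w,h,s: cv2.resize(im[y:y+h,x:x+w],None,fx=s,fy=s,interpolation=cv2.INTER_CUBIC)
cv2.imwrite('pics/z1.png',f(a,360,245,80,60,10))
cv2.imwrite('pics/z2.png',f(b,320,125,80,60,10))
cv2.imwrite('pics/z3.png',f(a,115,145,260,165,3))
E
```

```text
(no output)
```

View pics/z1.png

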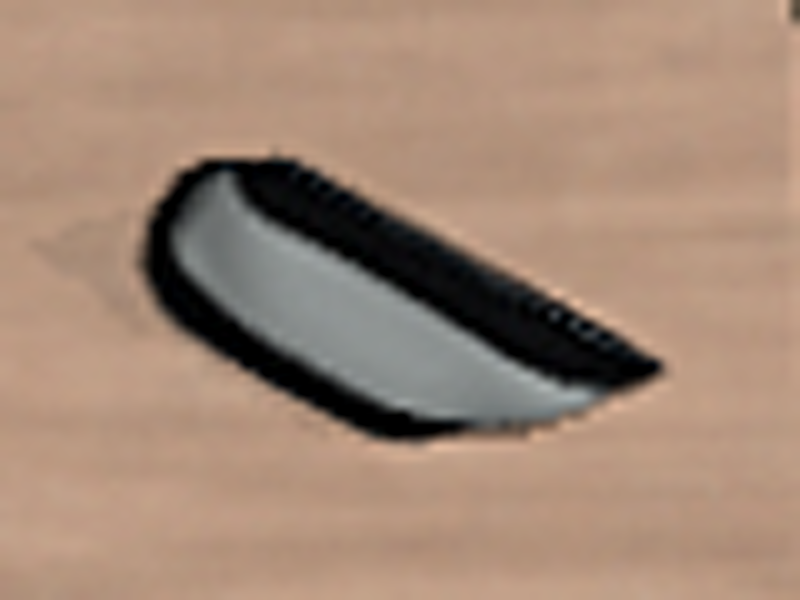

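View pics/z2.png

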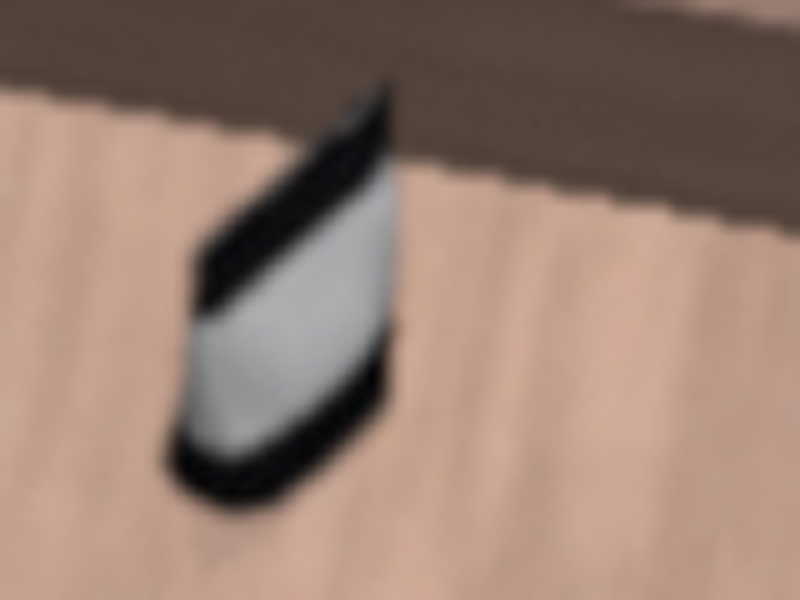

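View pics/z3.png

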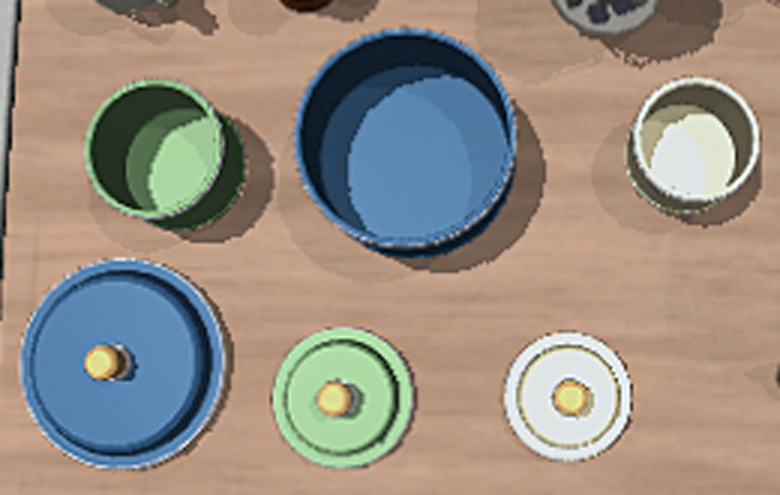

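```bash
cat > fit.py <<'E'
from h import *
from scipy.optimize import minimize
V=[load('top0.png'),load('side0.png')]
def gm(d):
    f=cv2.GaussianBlur(d['frame'].astype(np.float32),(0,0),1.0)
    gx=cv2.Sobel(f,cv2.CV_32F,1,0);gy=cv2.Sobel(f,cv2.CV_32F,0,1)
    return np.minimum(np.sqrt(gx**2+gy**2).max(2),150)
G=[gm(d) for d in V]
th=np.linspace(0,2*np.pi,180,endpoint=False)
def circ(x,y,z,r): return np.c_[x+r*np.cos(th),y+r*np.sin(th),np.full(180,z)]
def score(p,rings,views):
    s=0
    for i in views:
        for z,r in rings:
            uv=proj(V[i],circ(p[0],p[1],z,r)).astype(np.float32)
            s+=cv2.remap(G[i],uv[:,:1],uv[:,1:],cv2.INTER_LINEAR).mean()
    return s/len(views)/len(rings)
def fit(uv0,z0,rings,views):
    p0=onz(V[0],[uv0],z0)[0][:2]
    g=np.arange(-.016,.0161,.002)
    best=max(((score(p0+[a,b],rings,views),a,b) for a in g for b in g))
    r=minimize(lambda p:-score(p,rings,views),p0+best[1:],method='Nelder-Mead',options=dict(initial_simplex=[p0+best[1:]+np.array(q) for q in ((0,0),(.002,0),(0,.002))],xatol=1e-4))
    return r.x,-r.fun
O={'can_blue':((250,190),.1,[(.1,.076),(.1,.072)]),'can_green':((167,194),.09,[(.09,.049),(.09,.045)]),'can_cream':((346,192),.08,[(.08,.044),(.08,.040)]),
'lid_blue':((156,266),.015,[(.016,.078)]),'lid_green':((229,278),.015,[(.016,.051)]),'lid_cream':((305,277),.015,[(.016,.046)])}
if __name__=='__main__':
    ims=[np.ascontiguousarray(d['frame'][:,:,::-1]) for d in V]
    ims=[cv2.resize(i,None,fx=3,fy=3,interpolation=cv2.INTER_CUBIC) for i in ims]
    for n,(uv,z,r) in O.items():
        for v in ([0,1],[0],[1]):
            p,s=fit(uv,z,r,v); print(n,v,p.round(4),round(s,1))
            if v==[0,1]:
                for i in (0,1):
                    for zz,rr in r: cv2.polylines(ims[i],[np.int32(proj(V[i],circ(*p,zz,rr))*3+1)],True,(0,0,255),1)
                    if 'lid' in n: cv2.polylines(ims[i],[np.int32(proj(V[i],circ(*p,.067,.0105))*3+1)],True,(255,0,255),1)
    cv2.imwrite('pics/f1.png',ims[0][430:930,330:1130]);cv2.imwrite('pics/f2.png',ims[1][440:1040,600:1120])
E
python3 fit.py
```

```text
can_blue [0, 1] [0.6032 0.0367] 140.1
can_blue [0] [0.6039 0.0351] 146.9
can_blue [1] [0.6035 0.0425] 144.3
can_green [0, 1] [0.5972 0.2151] 134.2
can_green [0] [0.5987 0.2116] 146.9
can_green [1] [0.5963 0.2181] 143.3
can_cream [0, 1] [ 0.606  -0.1642] 133.4
can_cream [0] [ 0.6056 -0.1652] 142.6
can_cream [1] [ 0.6058 -0.1601] 135.1
lid_blue [0, 1] [0.4492 0.2524] 148.5
lid_blue [0] [0.4498 0.2523] 149.9
lid_blue [1] [0.4489 0.2524] 147.4
lid_green [0, 1] [0.4263 0.0878] 127.7
lid_green [0] [0.4271 0.0869] 148.7
lid_green [1] [0.4252 0.0883] 112.6
lid_cream [0, 1] [ 0.428  -0.0779] 148.7
lid_cream [0] [ 0.4285 -0.0786] 150.0
lid_cream [1] [ 0.4279 -0.0777] 147.6
```

View pics/f1.png

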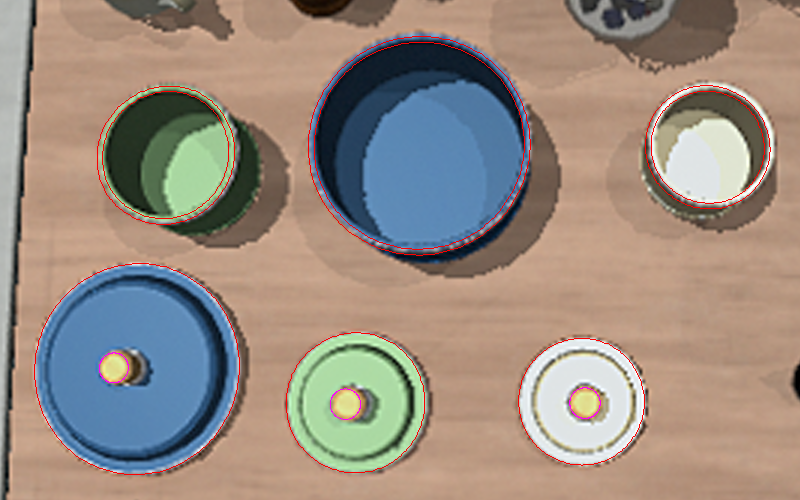

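View pics/f2.png

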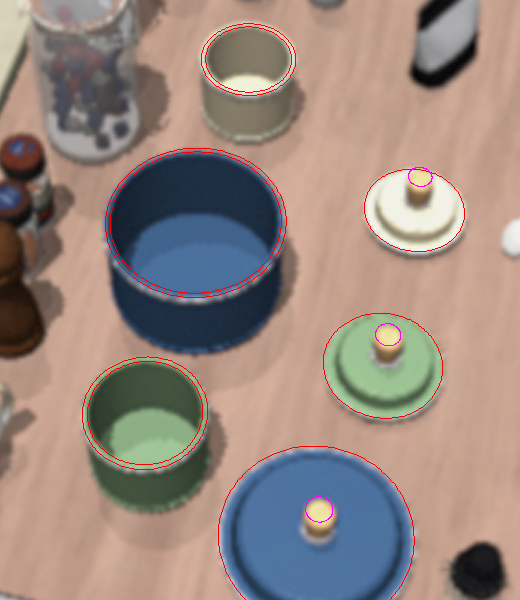

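```bash
python3 - <<'E'
from fit import *
for n in ('can_blue','can_green','can_cream'):
    uv,z,r=O[n]
    for dz in (-.014,-.012,-.01,-.008,-.006,-.004,0,.004):
        rr=[(a+dz,b) for a,b in r]
        o=[]
        for v in ([0,1],[0],[1]):
            p,s=fit(uv,z,rr,v); o+=[p.round(4),round(s,1)]
        print(n,dz,*o)
E
```

```text
can_blue -0.014 [0.6067 0.0354] 137.3 [0.6065 0.0363] 139.5 [0.6058 0.0319] 140.4
can_blue -0.012 [0.6062 0.0356] 140.2 [0.6063 0.0359] 141.1 [0.6054 0.0332] 140.9
can_blue -0.01 [0.6057 0.0358] 141.9 [0.6059 0.0357] 142.6 [0.6051 0.0351] 141.4
can_blue -0.008 [0.6052 0.0358] 142.7 [0.6055 0.0354] 144.0 [0.6049 0.0369] 142.0
can_blue -0.006 [0.6047 0.0359] 142.8 [0.605  0.0354] 145.0 [0.6046 0.0383] 142.6
can_blue -0.004 [0.6042 0.0361] 142.4 [0.6046 0.0353] 145.9 [0.604  0.0398] 143.2
can_blue 0 [0.6032 0.0367] 140.1 [0.6039 0.0351] 146.9 [0.6035 0.0425] 144.3
can_blue 0.004 [0.6028 0.0378] 135.3 [0.6031 0.0351] 147.3 [0.6028 0.0454] 145.3
can_green -0.014 [0.6003 0.2147] 138.8 [0.6007 0.2158] 146.6 [0.5989 0.2115] 142.4
can_green -0.012 [0.6    0.2146] 141.7 [0.6003 0.2152] 146.8 [0.5986 0.2124] 142.6
can_green -0.01 [0.5994 0.2143] 143.4 [0.6001 0.2147] 147.0 [0.5984 0.2133] 142.8
can_green -0.008 [0.5988 0.2142] 143.9 [0.5998 0.2139] 147.1 [0.5979 0.2142] 143.0
can_green -0.006 [0.5984 0.2143] 143.1 [0.5996 0.2134] 147.1 [0.5975 0.2151] 143.1
can_green -0.004 [0.5979 0.2147] 141.
[... 210 characters left out ...]
cream -0.014 [ 0.6086 -0.17  ] 136.8 [ 0.6083 -0.1677] 143.3 [ 0.6094 -0.1724] 135.9
can_cream -0.012 [ 0.608  -0.1687] 138.2 [ 0.6079 -0.1674] 143.3 [ 0.6088 -0.1704] 135.8
can_cream -0.01 [ 0.6077 -0.1675] 138.9 [ 0.6075 -0.167 ] 143.4 [ 0.6082 -0.1687] 135.7
can_cream -0.008 [ 0.6073 -0.1665] 139.3 [ 0.6071 -0.1667] 143.3 [ 0.6079 -0.1668] 135.6
can_cream -0.006 [ 0.6069 -0.166 ] 139.0 [ 0.6067 -0.1662] 143.2 [ 0.6073 -0.1651] 135.5
can_cream -0.004 [ 0.6069 -0.165 ] 138.0 [ 0.6064 -0.166 ] 143.1 [ 0.6068 -0.1634] 135.3
can_cream 0 [ 0.606  -0.1642] 133.4 [ 0.6056 -0.1652] 142.6 [ 0.6058 -0.1601] 135.1
can_cream 0.004 [ 0.6052 -0.1633] 127.6 [ 0.6051 -0.1644] 142.0 [ 0.6049 -0.1568] 134.8
```

```bash
cat > pouch.py <<'E'
from fit import *
def mask(d,box):
    f=d['frame'].astype(int); m=np.zeros(f.shape[:2],np.uint8)
    x,y,w,h=box; s=f[y:y+h,x:x+w]; m[y:y+h,x:x+w]=((s[...,0]-s[...,2])<18)
    n,l,st,_=cv2.connectedComponentsWithStats(m); k=1+np.argmax(st[1:,4]); return (l==k).astype(np.uint8)
def pts():
    P=[]
    t=np.linspace(0,2*np.pi,40,endpoint=False)
    # foot: superellipse
    c,s=np.cos(t),np.sin(t); e=.6
    for z,a,b in((0,-.023,.023),(.06,-.007,.015),(.085,.002,.013),(.104,.0085,.0115)):
        P.append(np.c_[(a+b)/2+(b-a)/2*np.sign(c)*abs(c)**e,.047*np.sign(s)*abs(s)**e if z<.05 else .047*np.sign(s)*abs(s)**.1,np.full(40,z)])
    return P
PP=pts()
def sil(d,p,S=4):
    c,s=np.cos(p[2]),np.sin(p[2]); R=np.array([[c,-s,0],[s,c,0],[0,0,1]])
    m=np.zeros((420*S,560*S),np.uint8)
    for a,b in zip(PP[:-1],PP[1:]):
        uv=proj(d,np.r_[a,b]@R.T+[p[0],p[1],0])
        cv2.fillConvexPoly(m,cv2.convexHull(np.int32(uv*S+S/2)),1)
    return m
if __name__=='__main__':
    M=[mask(V[0],(365,252,70,50)),mask(V[1],(330,126,40,58))]
    # dark-background part of side: use dark threshold there
    print([m.sum() for m in M])
    M4=[cv2.resize(m,None,fx=4,fy=4,interpolation=cv2.INTER_NEAREST) for m in M]
    def iou(p,vs): return np.mean([ (sil(V[i],p)&M4[i]).sum()/(sil(V[i],p)|M4[i]).sum() for i in vs])
    p0=onz(V[0],[(400,275)],.04)[0][:2]
    yaw0=None
    tp=onz(V[0],[(387.5,261),(426,281.8)],.104); print(p0,tp); e=tp[1]-tp[0]; y=np.arctan2(e[1],e[0])
    for vs in ([0,1],[0],[1]):
      for y0 in (y-np.pi/2,y+np.pi/2):
        r=minimize(lambda p:-iou(p,vs),[*p0,y0],method='Nelder-Mead',options=dict(initial_simplex=[[p0[0],p0[1],y0],[p0[0]+.01,p0[1],y0],[p0[0],p0[1]+.01,y0],[*p0,y0+.2]],xatol=1e-4,fatol=1e-5,maxiter=200))
        print(vs,r.x.round(4),np.degrees(r.x[2]),r.fun)
        if vs==[0,1]:
            for i in(0,1):
                im=cv2.resize(np.ascontiguousarray(V[i]['frame'][:,:,::-1]),None,fx=4,fy=4,interpolation=cv2.INTER_CUBIC)
                c,_=cv2.findContours(sil(V[i],r.x),0,1); cv2.drawContours(im,c,-1,(0,0,255),1)
                c,_=cv2.findContours(M4[i],0,1); cv2.drawContours(im,c,-1,(0,255,0),1)
                u=proj(V[i],[*r.x[:2],.05])[0]*4; a,b=int(u[0]),int(u[1]); cv2.imwrite(f'pics/p{i}{int(y0>y)}.png',im[b-180:b+180,a-180:a+180])
E
python3 pouch.py; python3 -c "
import cv2,numpy as np
cv2.imwrite('pics/pp.png',np.vstack([np.hstack([cv2.resize(cv2.imread(f'pics/p{i}{j}.png'),(300,300)) for i in(0,1)]) for j in (0,1)]))"
```

```text
[np.uint64(832), np.uint64(625)]
[ 0.43154601 -0.28580199] [[ 0.46089779 -0.24312107  0.104     ]
 [ 0.41849559 -0.32137921  0.104     ]]
[0, 1] [ 0.4338 -0.284  -3.4623] -198.373174698677 -0.7719811142087922
[0, 1] [ 0.4311 -0.2826 -0.3852] -22.069335953091723 -0.8651726968700012
[0] [ 0.4325 -0.2831 -3.5214] -201.76409512476553 -0.8560590802282645
[0] [ 0.4318 -0.2792 -0.4439] -25.434907210769317 -0.8725645076355977
[1] [ 0.4351 -0.2903 -3.3466] -191.7466194301204 -0.7745913673289615
[1] [ 0.4306 -0.2854 -0.3489] -19.987643368704326 -0.8802475780409041
```

View pics/pp.png

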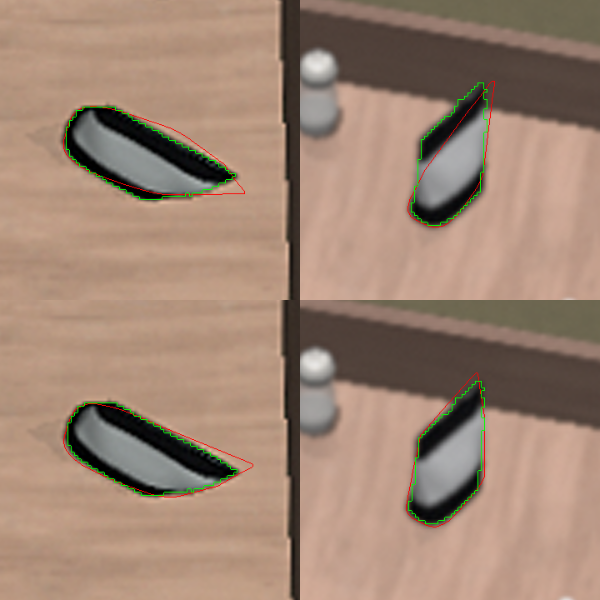

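```bash
python3 - <<'E'
from fit import *
for i,q in((0,[(387.5,261),(426,281.8)]),(1,[(340,149.5),(358.8,133.3)])):
    t=onz(V[i],q,.104); e=t[0]-t[1]; print(t.round(4),t.mean(0).round(4),np.linalg.norm(e),np.degrees(np.arctan2(-e[0],e[1])))
# triangulate both
P=[K(d)@np.c_[d['R'],d['t']] for d in V]
u=[cv2.undistortPoints(np.array(q,float).reshape(-1,1,2),K(V[i]),V[i]['dist'],P=K(V[i]))[:,0].T for i,q in((0,[(387.5,261),(426,281.8)]),(1,[(340,149.5),(358.8,133.3)]))]
X=cv2.triangulatePoints(P[0],P[1],u[0],u[1]);print((X[:3]/X[3]).T)
E
```

```text
[[ 0.4609 -0.2431  0.104 ]
 [ 0.4185 -0.3214  0.104 ]] [ 0.4397 -0.2823  0.104 ] 0.08900720447742264 -28.449935160610654
[[ 0.4589 -0.2424  0.104 ]
 [ 0.4164 -0.3188  0.104 ]] [ 0.4376 -0.2806  0.104 ] 0.08741143385057683 -29.1107933743679
[[ 0.4597832  -0.24342839  0.10286374]
 [ 0.41723985 -0.32279623  0.09993676]]
```

```bash
cat > go.py <<'E'
import sys
from h import *
def go(x,y,z,psi,tcp=False):
    "grasp point target (world), tool y angle psi deg"
    s=manip.state(); R=Rn.from_rotvec(s['ee_rot']).as_matrix(); p=s['eef_pos']
    a=np.radians(psi); c,sn=np.cos(a),np.sin(a)
    Rt=np.array([[-sn,c,0],[c,sn,0],[0,0,-1]]).T
    Rt=np.c_[[-sn,c,0],[c,sn,0],[0,0,-1]]
    best=None
    for k in (0,180):
        b=np.radians(psi+k);c,sn=np.cos(b),np.sin(b);Rt=np.c_[[-sn,c,0],[c,sn,0],[0,0,-1]]
        rv=Rn.from_matrix(R.T@Rt).as_rotvec()
        if best is None or np.linalg.norm(rv)<np.linalg.norm(best[0]): best=(rv,Rt)
    rv,Rt=best; t=np.array([x,y,z-.0187])
    print('t',round(float(s['time_s']),2),'tcp',p.round(4),'grip pt z',round(p[2]+.0187,4),'psi',np.degrees(np.arctan2(R[1,1],R[0,1])).round(2),'w',round(float(s['gripper_width']),3),'F',s['ft_force'].round(2),'j7',s['joints'].round(2))
    print('turn',rv.round(4),'deg',np.degrees(np.linalg.norm(rv)).round(1),' then shift mm',((t-p)@Rt*1000).round(1),' shift now-axes',((t-p)@R*1000).round(1))
go(*[float(v) for v in sys.argv[1:5]])
E
python3 go.py .4361 -.28 .2 -28.5
```

```text
t 0.1 tcp [0.2506 0.5722 0.1945] grip pt z 0.2132 psi 66.35 w 1.0 F [-0.87  0.83  0.38] j7 [-1.2   0.42 -0.01  1.61  0.    1.11 -0.05]
turn [-9.0000e-04 -8.0000e-04 -1.4862e+00] deg 85.2  then shift mm [ 660.4 -569.6   13.2]  shift now-axes [-511.8 -706.2   14. ]
```

```bash
sed -i 's/for k in (0,180):/for k in (0,):/' go.py; python3 go.py .4361 -.28 .2 -28.5
```

```text
t 0.1 tcp [0.2506 0.5722 0.1945] grip pt z 0.2132 psi 66.35 w 1.0 F [-0.87  0.83  0.38] j7 [-1.2   0.42 -0.01  1.61  0.    1.11 -0.05]
turn [-8.0000e-04  9.0000e-04  1.6554e+00] deg 94.8  then shift mm [-660.4  569.6   13.2]  shift now-axes [-511.8 -706.2   14. ]
```

Emit:
{"fn": "send_rows", "kwargs": {
  "motion": [
    [0,0,0.118,0,0,0,1],
    [0,0,0.118,0,0,0,1],
    [0,0,0.118,0,0,0,1],
    [0,0,0.118,0,0,0,1],
    [0,0,0.118,0,0,0,1],
    [0,0,0.118,0,0,0,1],
    [0,0,0.118,0,0,0,1],
    [0,0,0.118,0,0,0,1],
    [0,0,0.118,0,0,0,1],
    [0,0,0.118,0,0,0,1],
    [0,0,0.118,0,0,0,1],
    [0,0,0.118,0,0,0,1],
    [0,0,0.118,0,0,0,1],
    [0,0,0.118,0,0,0,1]
  ],
  "grip_force": 25
}}

```text
time_s: 1.27
eef_pos: [0.2506, 0.5723, 0.1947]
ee_rot: [2.701, 1.603, -0.001]
ft_force: [-0.6, -0.5, 0.1]
gripper_width: 0.998
```

Emit:
{"fn": "send_rows", "kwargs": {
  "motion": [
    [0,0,0,-27,23,0,1],
    [0,0,0,-27,23,0,1],
    [0,0,0,-27,23,0,1],
    [0,0,0,-27,23,0,1],
    [0,0,0,-27,23,0,1],
    [0,0,0,-27,23,0,1],
    [0,0,0,-27,23,0,1],
    [0,0,0,-27,23,0,1],
    [0,0,0,-27,23,0,1],
    [0,0,0,-27,23,0,1],
    [0,0,0,-27,23,0,1],
    [0,0,0,-27,23,0,1],
    [0,0,0,-27,23,0,1],
    [0,0,0,-27,23,0,1],
    [0,0,0,-27,23,0,1],
    [0,0,0,-27,23,0,1],
    [0,0,0,-27,23,0,1],
    [0,0,0,-27,23,0,1],
    [0,0,0,-27,23,0,1],
    [0,0,0,-27,23,0,1]
  ]
}}

```text
time_s: 2.93
eef_pos: [0.3997, -0.1228, 0.1955]
ee_rot: [-2.697, -1.611, -0.003]
ft_force: [0.9, 1.6, -0.7]
gripper_width: 0.998
```

```bash
python3 go.py .4361 -.28 .2 -28.5
```

```text
t 2.93 tcp [ 0.3997 -0.1228  0.1955] grip pt z 0.2142 psi -28.29 w 0.998 F [ 0.87  1.65 -0.69] j7 [-0.82  0.03  1.08  2.12 -0.04  1.   -0.21]
turn [ 0.0009 -0.0015  0.0037] deg 0.2  then shift mm [-120.8  107.    14.2]  shift now-axes [-121.2  106.6   14.1]
```

Emit:
{"fn": "send_rows", "kwargs": {
  "motion": [
    [0,0,0,-24,21,0,1],
    [0,0,0,-24,21,0,1],
    [0,0,0,-24,21,0,1],
    [0,0,0,-24,21,0,1],
    [0,0,0,-24,21,0,1],
    [0,0,0,0,0,0,1],
    [0,0,0,0,0,0,1]
  ]
}}

```text
time_s: 3.52
eef_pos: [0.4342, -0.2786, 0.1947]
ee_rot: [2.7, 1.605, -0.003]
ft_force: [-0.1, -0.1, -0.0]
gripper_width: 1.003
```

```bash
python3 go.py .4361 -.28 .085 -28.5; python3 -c "
from h import *
grab('top','t1.png');grab('side','s1.png')
cv2.imwrite('pics/c1.png',np.hstack([cv2.imread('pics/t1.png')[150:350,260:540],cv2.imread('pics/s1.png')[60:260,240:520]]))"
```

```text
t 3.52 tcp [ 0.4342 -0.2786  0.1947] grip pt z 0.2134 psi -28.53 w 1.003 F [-0.07 -0.09 -0.05] j7 [-0.34  0.37  1.05  1.91 -0.36  1.07  0.36]
turn [-0.0008  0.0018 -0.0006] deg 0.1  then shift mm [ -0.4   2.3 128.4]  shift now-axes [-1.000e-01  2.400e+00  1.284e+02]
```

View pics/c1.png

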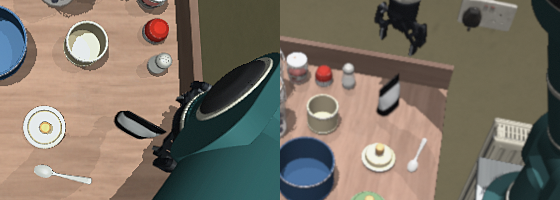

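```bash
python3 - <<'E'
from h import *
for n in('t1.png','s1.png'):
    d=load(n); print(proj(d,[[.4342,-.2786,.1947],[.4342,-.2786,.25]]))
im=np.hstack([cv2.resize(cv2.imread('pics/t1.png')[230:330,380:480],None,fx=4,fy=4),cv2.resize(cv2.imread('pics/s1.png')[60:160,340:440],None,fx=4,fy=4)]);cv2.imwrite('pics/c2.png',im)
E
```

```text
[[419.45053723 274.8897536 ]
 [429.95466378 275.37486669]]
[[354.51242451 118.7817863 ]
 [357.06831094 103.4023812 ]]
```

View pics/c2.png

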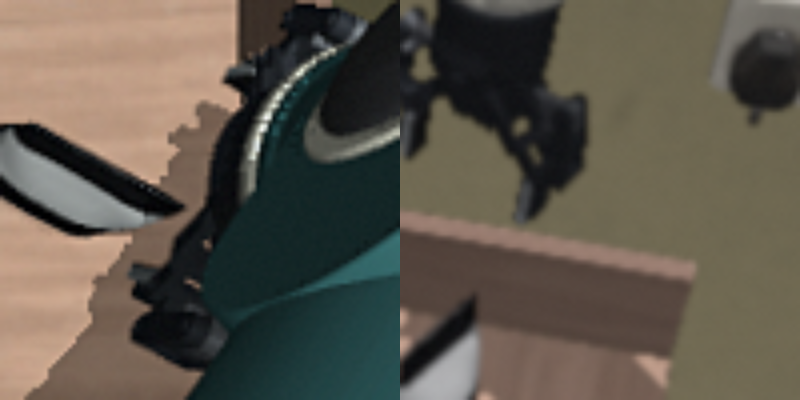

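Emit:
{"fn": "send_rows", "kwargs": {
  "motion": [
    [0,0,0,0,2.3,15,1],
    [0,0,0,0,0,20,1],
    [0,0,0,0,0,20,1],
    [0,0,0,0,0,15,1],
    [0,0,0,0,0,10,1],
    [0,0,0,0,0,0,1]
  ]
}}

```text
time_s: 4.12
eef_pos: [0.4369, -0.2758, 0.1138]
ee_rot: [-2.694, -1.612, 0.001]
ft_force: [-0.0, 0.1, 0.4]
gripper_width: 1.002
```

```bash
python3 go.py .4361 -.28 .085 -28.5; python3 -c "
from h import *
grab('top','t2.png');grab('side','s2.png')
im=np.hstack([cv2.resize(cv2.imread('pics/t2.png')[220:320,360:460],None,fx=4,fy=4),cv2.resize(cv2.imread('pics/s2.png')[90:190,300:400],None,fx=4,fy=4)]);cv2.imwrite('pics/c3.png',im)"
```

```text
t 4.12 tcp [ 0.4369 -0.2758  0.1138] grip pt z 0.1325 psi -28.2 w 1.002 F [-0.03  0.07  0.44] j7 [-0.24  0.48  0.95  1.98 -0.49  0.93  0.46]
turn [-0.0022 -0.0002  0.0052] deg 0.3  then shift mm [-4.   1.3 47.5]  shift now-axes [-4.   1.4 47.5]
```

View pics/c3.png

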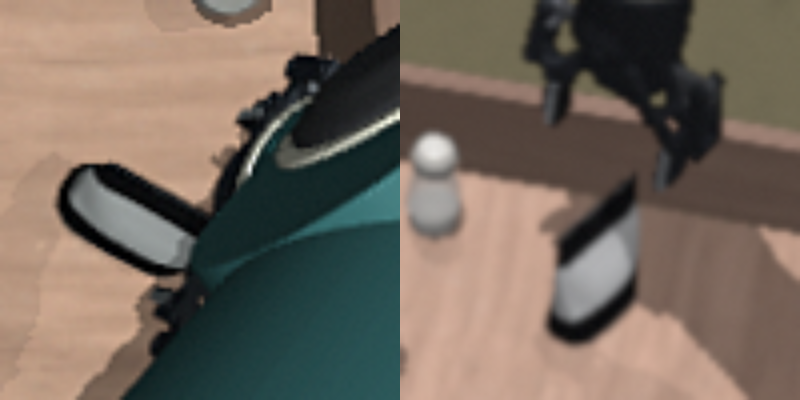

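Emit:
{"fn": "send_rows", "kwargs": {
  "motion": [
    [0,0,0,-2,0.7,15,1],
    [0,0,0,-1,0.7,15,1],
    [0,0,0,0,0,12,1],
    [0,0,0,0,0,5,1],
    [0,0,0,0,0,0,1],
    [0,0,0,0,0,0,1]
  ]
}}

```text
time_s: 4.72
eef_pos: [0.4373, -0.281, 0.0687]
ee_rot: [2.697, 1.611, 0.0]
ft_force: [0.3, -0.3, -0.0]
gripper_width: 1.001
```

```bash
python3 go.py .4361 -.28 .085 -28.5; python3 -c "
from h import *
grab('side','s3.png')
im=cv2.resize(cv2.imread('pics/s3.png')[90:190,300:400],None,fx=4,fy=4);cv2.imwrite('pics/c4.png',im)"
```

```text
t 4.72 tcp [ 0.4373 -0.281   0.0687] grip pt z 0.0874 psi -28.3 w 1.001 F [ 0.31 -0.33 -0.02] j7 [-0.17  0.55  0.88  2.   -0.57  0.85  0.52]
turn [0.0004 0.0001 0.0034] deg 0.2  then shift mm [ 0.4 -1.5  2.4]  shift now-axes [ 0.4 -1.5  2.4]
```

View pics/c4.png

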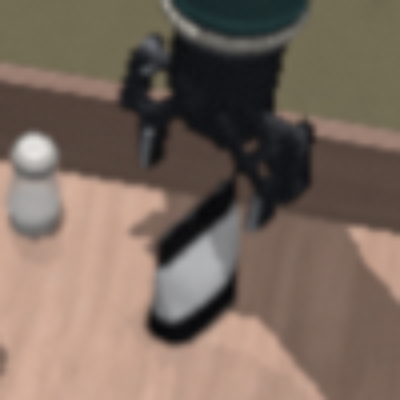

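Emit:
{"fn": "send_rows", "kwargs": {
  "motion": [
    [0,0,0,0,-1.5,2.4,1],
    [0,0,0,0,0,0,0],
    [0,0,0,0,0,0,0],
    [0,0,0,0,0,0,-1],
    [0,0,0,0,0,0,-1],
    [0,0,0,0,0,0,-1],
    [0,0,0,0,0,0,-1],
    [0,0,0,0,0,0,-1],
    [0,0,0,0,0,0,-1],
    [0,0,0,0,0,0,-1]
  ],
  "grip_force": 25
}}

```text
time_s: 5.6
eef_pos: [0.4358, -0.2802, 0.0658]
ee_rot: [2.697, 1.611, 0.0]
ft_force: [0.3, -0.2, 0.9]
gripper_width: 0.007
```

```bash
python3 go.py .4361 -.28 .085 -28.5; python3 -c "
from h import *
grab('side','s4.png')
im=cv2.resize(cv2.imread('pics/s4.png')[90:190,300:400],None,fx=4,fy=4);cv2.imwrite('pics/c5.png',im)"
```

```text
t 5.6 tcp [ 0.4358 -0.2802  0.0658] grip pt z 0.0845 psi -28.3 w 0.007 F [ 0.25 -0.17  0.88] j7 [-0.17  0.55  0.87  2.01 -0.57  0.84  0.53]
turn [0.0002 0.0001 0.0034] deg 0.2  then shift mm [ 0.3  0.1 -0.5]  shift now-axes [ 0.3  0.1 -0.5]
```

View pics/c5.png

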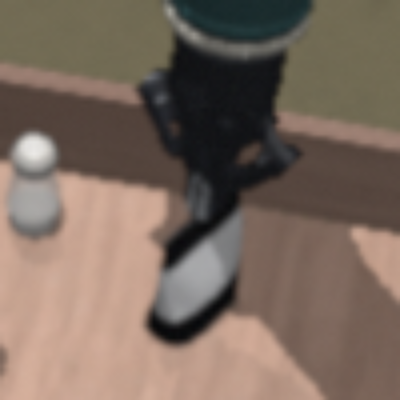

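```bash
python3 - <<'E'
from h import *
grab('top','t4.png')
d=load('s4.png'); print(proj(d,[[.4358,-.2802,.0658],[.4358,-.2802,.0845],[.4358,-.2802,.104]]))
im=np.hstack([cv2.resize(cv2.imread('pics/s4.png')[120:180,320:380],None,fx=8,fy=8,interpolation=cv2.INTER_CUBIC),cv2.resize(cv2.imread('pics/t4.png')[240:300,370:430],None,fx=5.33,fy=8,interpolation=cv2.INTER_CUBIC)]);cv2.imwrite('pics/c6.png',im)
E
```

```text
[[348.63544746 150.56880187]
 [349.37261759 146.16899251]
 [350.15632152 141.48267163]]
```

View pics/c6.png

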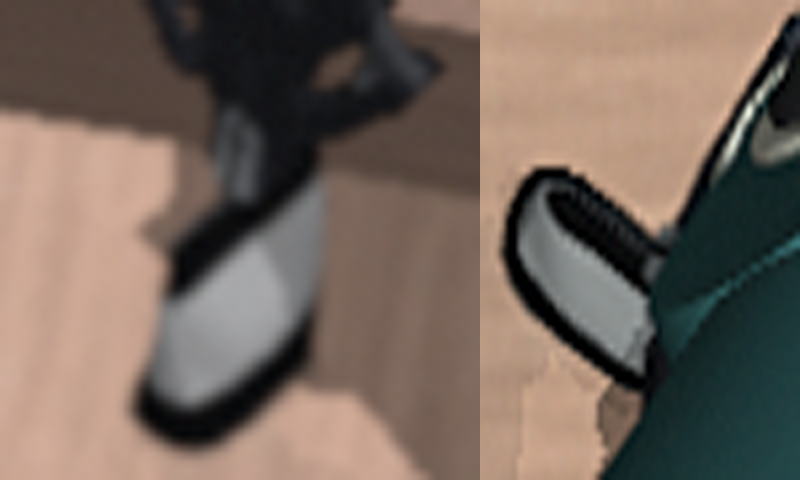

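Emit:
{"fn": "send_rows", "kwargs": {
  "motion": [
    [0,0,0,0,0,-10,-1],
    [0,0,0,0,0,-15,-1],
    [0,0,0,0,0,-10,-1],
    [0,0,0,0,0,0,-1]
  ]
}}

```text
time_s: 6.03
eef_pos: [0.4365, -0.2807, 0.1028]
ee_rot: [2.695, 1.61, 0.003]
ft_force: [0.4, -0.2, -1.5]
gripper_width: 0.006
```

```bash
python3 - <<'E'
from h import *
grab('top','t5.png');grab('side','s5.png')
im=np.hstack([cv2.resize(cv2.imread('pics/s5.png')[100:180,310:390],None,fx=5,fy=5,interpolation=cv2.INTER_CUBIC),cv2.resize(cv2.imread('pics/t5.png')[230:310,360:440],None,fx=5,fy=5,interpolation=cv2.INTER_CUBIC)]);cv2.imwrite('pics/c7.png',im)
E
```

```text
(no output)
```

View pics/c7.png

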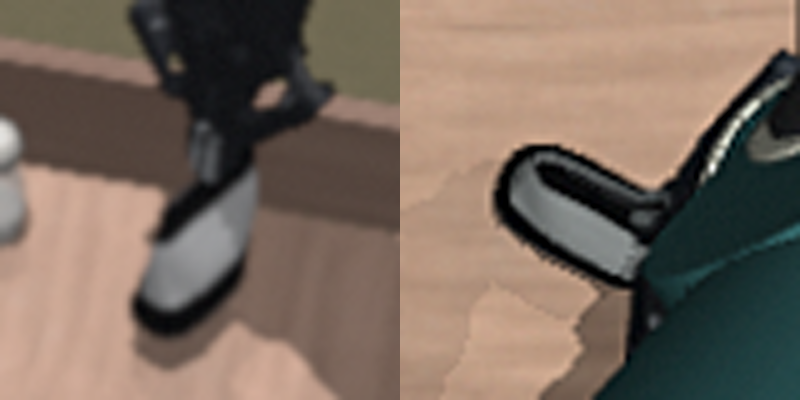

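Emit:
{"fn": "send_rows", "kwargs": {
  "motion": [
    [0,0,0,0,0,-15,-1],
    [0,0,0,0,0,-20,-1],
    [0,0,0,0,0,-25,-1],
    [0,0,0,0,0,-25,-1],
    [0,0,0,0,0,-20,-1],
    [0,0,0,0,0,-10,-1],
    [0,0,0,0,0,0,-1]
  ]
}}

```text
time_s: 6.72
eef_pos: [0.4364, -0.2803, 0.2168]
ee_rot: [2.696, 1.611, 0.002]
ft_force: [0.8, -0.1, -0.4]
gripper_width: 0.005
```

```bash
python3 go.py .6052 .0358 .235 -28.5
```

```text
t 6.72 tcp [ 0.4364 -0.2803  0.2168] grip pt z 0.2355 psi -28.28 w 0.005 F [ 0.79 -0.06 -0.36] j7 [-0.36  0.34  1.07  1.88 -0.34  1.12  0.34]
turn [ 0.002  -0.0007  0.0039] deg 0.3  then shift mm [358.4  -2.5   0.5]  shift now-axes [358.4  -1.1   0.7]
```

Emit:
{"fn": "send_rows", "kwargs": {
  "motion": [
    [0,0,0,10,0,0,-1],
    [0,0,0,20,0,0,-1],
    [0,0,0,25,0,0,-1],
    [0,0,0,25,0,0,-1],
    [0,0,0,25,0,0,-1],
    [0,0,0,25,0,0,-1],
    [0,0,0,25,0,0,-1],
    [0,0,0,25,0,0,-1],
    [0,0,0,25,0,0,-1],
    [0,0,0,25,0,0,-1],
    [0,0,0,25,0,0,-1],
    [0,0,0,25,0,0,-1],
    [0,0,0,25,0,0,-1],
    [0,0,0,20,0,0,-1],
    [0,0,0,15,0,0,-1],
    [0,0,0,10,0,0,-1],
    [0,0,0,5,0,0,-1],
    [0,0,0,0,0,0,-1],
    [0,0,0,0,0,0,-1]
  ]
}}

```text
time_s: 8.3
eef_pos: [0.6037, 0.0314, 0.2155]
ee_rot: [2.698, 1.609, -0.001]
ft_force: [-0.2, 0.0, -1.0]
gripper_width: 0.008
```

```bash
python3 go.py .6052 .0358 .235 -28.5;python3 - <<'E'
from h import *
grab('top','t6.png');grab('side','s6.png')
im=np.hstack([cv2.resize(cv2.imread('pics/s6.png')[110:260,190:340],None,fx=2.66,fy=2.66,interpolation=cv2.INTER_CUBIC),cv2.resize(cv2.imread('pics/t6.png')[120:270,170:320],None,fx=2.66,fy=2.66,interpolation=cv2.INTER_CUBIC)]);cv2.imwrite('pics/c8.png',im)
E
```

```text
t 8.3 tcp [0.6037 0.0314 0.2155] grip pt z 0.2342 psi -28.37 w 0.008 F [-0.24  0.01 -1.04] j7 [-0.79  0.52  0.96  1.67 -0.45  1.2  -0.22]
turn [-0.0001  0.0005  0.0023] deg 0.1  then shift mm [ 4.6 -0.8 -0.8]  shift now-axes [ 4.6 -0.8 -0.8]
```

View pics/c8.png

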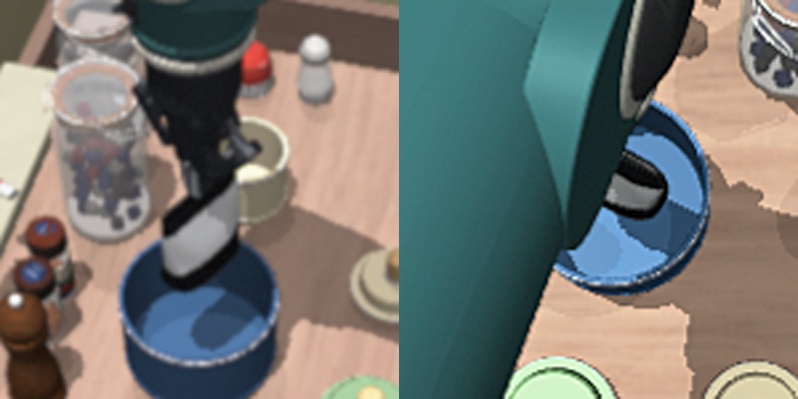

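```bash
cat > ov.py <<'E'
from h import *
from pouch import PP
import sys
def overlay(fn,gp,yaw,tilt,zloc,xloc=.007,yloc=0,S=4):
    d=load(fn); im=cv2.resize(np.ascontiguousarray(d['frame'][:,:,::-1]),None,fx=S,fy=S,interpolation=cv2.INTER_CUBIC)
    R=(Rn.from_euler('z',yaw,degrees=True)*Rn.from_euler('y',tilt,degrees=True)).as_matrix()
    for q in PP:
        X=(q-[xloc,yloc,zloc])@R.T+gp
        cv2.polylines(im,[np.int32(proj(d,X)*S+S/2)],True,(0,0,255),1)
    return im
if __name__=='__main__':
    gp=np.array([.6037,.0314,.2342]); o=[]
    for fn,(a,b) in(('s6.png',(235,150)),('t6.png',(215,150))):
        o.append(np.hstack([overlay(fn,gp,-28.4,t,.085)[b*4:b*4+260,a*4:a*4+260] for t in(0,-8,-16)]))
    cv2.imwrite('pics/c9.png',np.vstack(o))
E
python3 ov.py
```

```text
(no output)
```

View pics/c9.png

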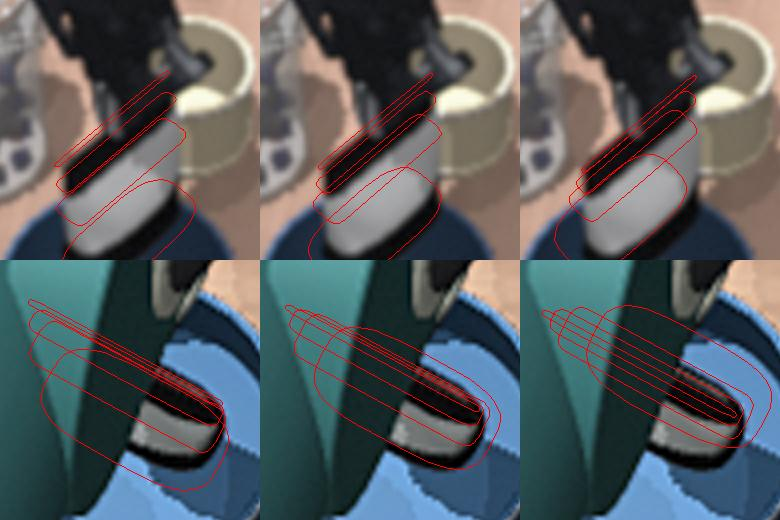

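```bash
cat >> ov.py <<'E'
    o=[]
    for fn,(a,b) in(('s6.png',(240,160)),('t6.png',(235,160))):
        o.append(np.hstack([overlay(fn,gp,-28.4,t,zl,xl)[b*4:b*4+290,a*4:a*4+260] for t,zl,xl in((-6,.092,.01),(-10,.092,.01),(-6,.098,.01))]))
    cv2.imwrite('pics/c9.png',np.vstack(o))
E
python3 ov.py
```

```text
(no output)
```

View pics/c9.png

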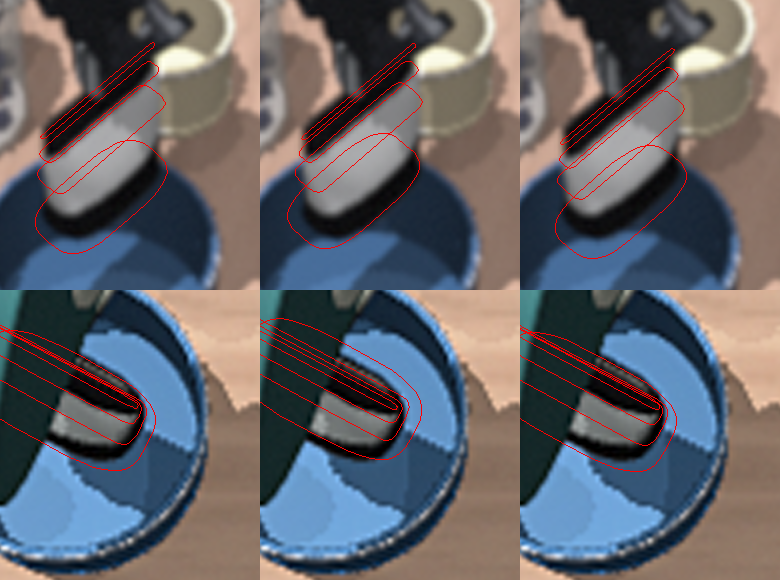

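Emit:
{"fn": "send_rows", "kwargs": {
  "motion": [
    [0,0,0,4,-1,10,-1],
    [0,0,0,0,0,20,-1],
    [0,0,0,0,0,20,-1],
    [0,0,0,0,0,20,-1],
    [0,0,0,0,0,20,-1],
    [0,0,0,0,0,15,-1],
    [0,0,0,0,0,5,-1],
    [0,0,0,0,0,0,-1],
    [0,0,0,0,0,0,-1]
  ]
}}

```text
time_s: 9.15
eef_pos: [0.6054, 0.0361, 0.1062]
ee_rot: [2.697, 1.61, 0.001]
ft_force: [0.5, 0.3, -1.8]
gripper_width: 0.009
```

```bash
python3 go.py .6052 .0358 .1 -28.5;python3 - <<'E'
from h import *
grab('top','t7.png');grab('side','s7.png')
im=np.hstack([cv2.resize(cv2.imread('pics/s7.png')[110:260,190:340],None,fx=2.66,fy=2.66,interpolation=cv2.INTER_CUBIC),cv2.resize(cv2.imread('pics/t7.png')[120:270,170:320],None,fx=2.66,fy=2.66,interpolation=cv2.INTER_CUBIC)]);cv2.imwrite('pics/c10.png',im)
E
```

```text
t 9.15 tcp [0.6054 0.0361 0.1062] grip pt z 0.1249 psi -28.32 w 0.009 F [ 0.52  0.3  -1.85] j7 [-0.73  0.64  0.86  1.76 -0.56  1.01 -0.14]
turn [ 0.0006 -0.      0.0031] deg 0.2  then shift mm [-0.4 -0.  24.9]  shift now-axes [-0.4 -0.  24.9]
```

View pics/c10.png

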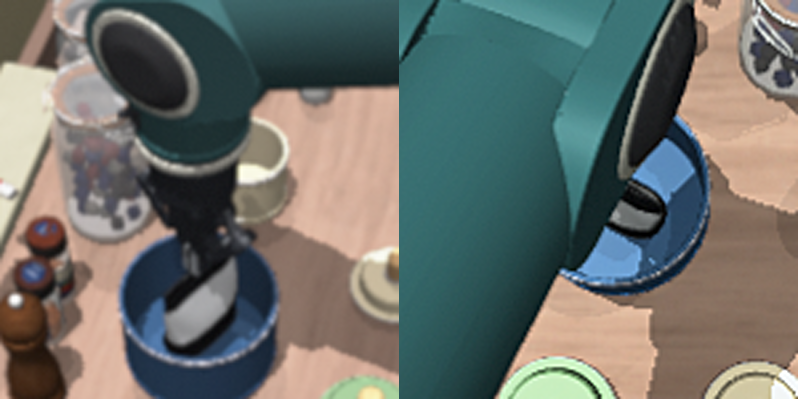

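Emit:
{"fn": "send_rows", "kwargs": {
  "motion": [
    [0,0,0,0,0,4,-1],
    [0,0,0,0,0,4,-1],
    [0,0,0,0,0,4,-1],
    [0,0,0,0,0,3,-1],
    [0,0,0,0,0,0,-1],
    [0,0,0,0,0,0,-1]
  ]
}}

```text
time_s: 9.75
eef_pos: [0.605, 0.0363, 0.0905]
ee_rot: [2.697, 1.611, -0.001]
ft_force: [0.2, -0.3, -2.1]
gripper_width: 0.005
```

Emit:
{"fn": "send_rows", "kwargs": {
  "motion": [
    [0,0,0,0,0,2,-1],
    [0,0,0,0,0,2,-1],
    [0,0,0,0,0,0,-1]
  ]
}}

```text
time_s: 10.0
eef_pos: [0.605, 0.0364, 0.0864]
ee_rot: [-2.697, -1.611, 0.0]
ft_force: [-0.4, 1.0, -1.0]
gripper_width: 0.011
```

Emit:
{"fn": "send_rows", "kwargs": {
  "motion": [
    [0,0,0,0,0,2,-1],
    [0,0,0,0,0,2,-1],
    [0,0,0,0,0,0,-1]
  ]
}}

```text
time_s: 10.25
eef_pos: [0.6049, 0.0364, 0.0823]
ee_rot: [-2.697, -1.611, 0.001]
ft_force: [-0.1, -0.2, -0.8]
gripper_width: 0.009
```

Emit:
{"fn": "send_rows", "kwargs": {
  "motion": [
    [0,0,0,0,0,2,-1],
    [0,0,0,0,0,2,-1],
    [0,0,0,0,0,0,-1]
  ]
}}

```text
time_s: 10.5
eef_pos: [0.6049, 0.0364, 0.0783]
ee_rot: [-2.697, -1.611, 0.001]
ft_force: [-0.6, -0.3, -1.1]
gripper_width: 0.003
```

```bash
python3 go.py .6052 .0358 .1 -28.5;python3 - <<'E'
from h import *
grab('top','t8.png');grab('side','s8.png')
im=np.hstack([cv2.resize(cv2.imread('pics/s8.png')[180:260,220:300],None,fx=5,fy=5,interpolation=cv2.INTER_CUBIC),cv2.resize(cv2.imread('pics/t8.png')[150:230,220:300],None,fx=5,fy=5,interpolation=cv2.INTER_CUBIC)]);cv2.imwrite('pics/c11.png',im)
E
```

```text
t 10.5 tcp [0.6049 0.0364 0.0783] grip pt z 0.097 psi -28.3 w 0.003 F [-0.58 -0.26 -1.09] j7 [-0.71  0.67  0.83  1.78 -0.59  0.96 -0.12]
turn [-0.0003  0.0003  0.0034] deg 0.2  then shift mm [-0.4  0.5 -3. ]  shift now-axes [-0.4  0.5 -3. ]
```

View pics/c11.png

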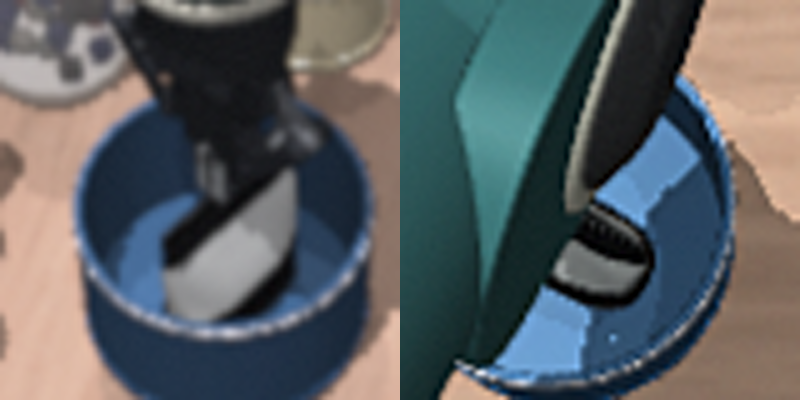

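Emit:
{"fn": "send_rows", "kwargs": {
  "motion": [
    [0,0,0,0,0,2,-1],
    [0,0,0,0,0,1,-1],
    [0,0,0,0,0,0,-1]
  ]
}}

```text
time_s: 10.85
eef_pos: [0.605, 0.0364, 0.0755]
ee_rot: [-2.697, -1.611, 0.0]
ft_force: [-0.4, 0.1, -2.1]
gripper_width: 0.01
```

Emit:
{"fn": "send_rows", "kwargs": {
  "motion": [
    [0,0,0,0,0,2,-1],
    [0,0,0,0,0,1,-1],
    [0,0,0,0,0,0,-1]
  ]
}}

```text
time_s: 11.1
eef_pos: [0.6054, 0.0363, 0.0728]
ee_rot: [2.697, 1.611, 0.001]
ft_force: [0.9, 0.9, -0.0]
gripper_width: 0.01
```

Emit:
{"fn": "send_rows", "kwargs": {
  "motion": [
    [0,0,0,0,0,2,-1],
    [0,0,0,0,0,1,-1],
    [0,0,0,0,0,0,-1]
  ]
}}

```text
time_s: 11.35
eef_pos: [0.6077, 0.0352, 0.0718]
ee_rot: [2.695, 1.608, 0.007]
ft_force: [3.4, -3.7, 21.0]
gripper_width: 0.004
```

Emit:
{"fn": "send_rows", "kwargs": {
  "motion": [
    [0,0,0,0,0,-1.5,-1],
    [0,0,0,0,0,0,-0.8],
    [0,0,0,0,0,0,-0.6],
    [0,0,0,0,0,0,-0.4],
    [0,0,0,0,0,0,-0.2],
    [0,0,0,0,0,0,0.1],
    [0,0,0,0,0,0,0.1],
    [0,0,0,0,0,0,0.1]
  ]
}}

```text
time_s: 12.02
eef_pos: [0.605, 0.0364, 0.0711]
ee_rot: [-2.697, -1.611, 0.0]
ft_force: [0.4, 0.5, 0.1]
gripper_width: 0.546
```

```bash
python3 go.py .6052 .0358 .1 -28.5;python3 - <<'E'
from h import *
grab('top','t9.png');grab('side','s9.png')
im=np.hstack([cv2.resize(cv2.imread('pics/s9.png')[180:260,220:300],None,fx=5,fy=5,interpolation=cv2.INTER_CUBIC),cv2.resize(cv2.imread('pics/t9.png')[150:230,220:300],None,fx=5,fy=5,interpolation=cv2.INTER_CUBIC)]);cv2.imwrite('pics/c12.png',im)
E
```

```text
t 12.02 tcp [0.605  0.0364 0.0711] grip pt z 0.0898 psi -28.3 w 0.546 F [0.39 0.52 0.14] j7 [-0.7   0.68  0.83  1.78 -0.6   0.95 -0.12]
turn [-0.0001  0.0002  0.0035] deg 0.2  then shift mm [ -0.4   0.4 -10.2]  shift now-axes [ -0.4   0.4 -10.2]
```

View pics/c12.png

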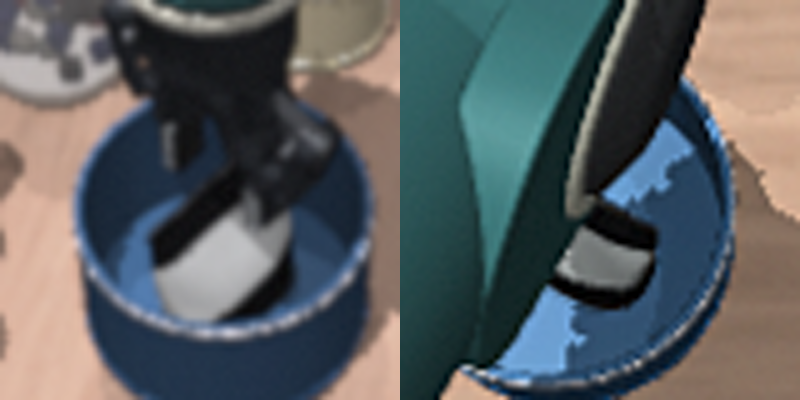

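Released, and the pouch is standing. I'll raise straight up and swing aside toward the blue lid.

Emit:
{"fn": "send_rows", "kwargs": {
  "motion": [
    [0,0,0,0,0,-5,0.1],
    [0,0,0,0,0,-10,0.1],
    [0,0,0,0,0,-20,0.1],
    [0,0,0,0,0,-25,0.1],
    [0,0,0,0,0,-25,0.1],
    [0,0,0,0,0,-25,0.1],
    [0,0,0,0,0,-15,0.1],
    [0,0,0,0,0,0,0.1]
  ]
}}

```text
time_s: 12.78
eef_pos: [0.6065, 0.036, 0.2003]
ee_rot: [2.696, 1.61, 0.007]
ft_force: [-0.6, 0.6, 0.6]
gripper_width: 0.554
```

```bash
python3 go.py .4492 .2524 .18 29;python3 - <<'E'
from h import *
grab('top','t10.png');grab('side','s10.png')
im=np.hstack([cv2.resize(cv2.imread('pics/s10.png')[180:260,220:300],None,fx=5,fy=5,interpolation=cv2.INTER_CUBIC),cv2.resize(cv2.imread('pics/t10.png')[150:230,210:290],None,fx=5,fy=5,interpolation=cv2.INTER_CUBIC)]);cv2.imwrite('pics/c13.png',im)
E
```

```text
t 12.78 tcp [0.6065 0.036  0.2003] grip pt z 0.219 psi -28.32 w 0.554 F [-0.6   0.55  0.56] j7 [-0.79  0.53  0.94  1.68 -0.47  1.17 -0.21]
turn [ 4.9000e-03 -8.0000e-04 -1.0004e+00] deg 57.3  then shift mm [265.6 -32.7  39. ]  shift now-axes [ 115.8 -241.3   38.5]
```

View pics/c13.png

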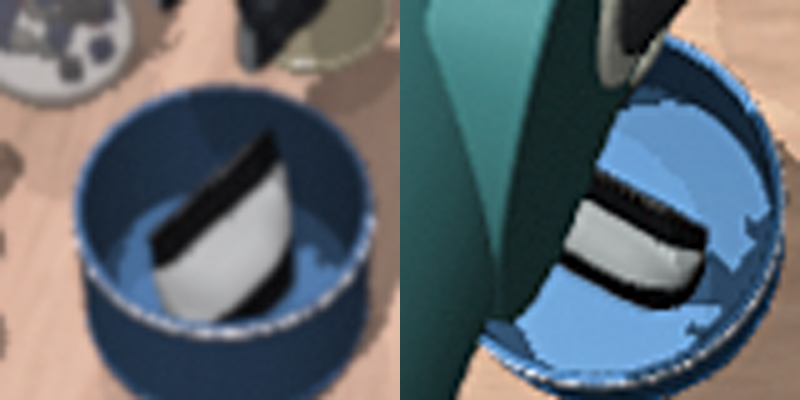

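Emit:
{"fn": "send_rows", "kwargs": {
  "motion": [
    [0,0,0,5,-10,0,0.5],
    [0,0,0,9,-19,0,0.5],
    [0,0,0,11,-23,0,0.5],
    [0,0,0,11,-23,0,0.5],
    [0,0,0,11,-23,0,0.5],
    [0,0,0,11,-23,0,0.5],
    [0,0,0,11,-23,0,0.5],
    [0,0,0,11,-23,0,0.5],
    [0,0,0,11,-23,4,0.5],
    [0,0,0,11,-23,10,0.5],
    [0,0,0,8,-16,10,0.5],
    [0,0,0,5,-10,10,0.5],
    [0,0,0,1,-2,4,0.5],
    [0,0,0,0,0,0,0.5],
    [0,0,0,0,0,0,0.5]
  ]
}}

```text
time_s: 14.13
eef_pos: [0.4486, 0.2516, 0.1583]
ee_rot: [2.698, 1.609, -0.0]
ft_force: [1.1, -1.4, -0.2]
gripper_width: 0.751
```

```bash
python3 go.py .4492 .2524 .057 -28.3; python3 - <<'E'
from h import *
grab('top','t11.png');grab('side','s11.png')
cv2.imwrite('pics/c14.png',np.hstack([cv2.imread('pics/s11.png')[100:400,150:450],cv2.imread('pics/t11.png')[100:400,80:380]]))
E
```

```text
t 14.13 tcp [0.4486 0.2516 0.1583] grip pt z 0.177 psi -28.39 w 0.751 F [ 1.11 -1.4  -0.23] j7 [-1.36  0.4   0.98  1.95 -0.4   1.   -0.69]
turn [ 0.0006  0.0006 -0.0015] deg 0.1  then shift mm [1.0e+00 1.0e-01 1.2e+02]  shift now-axes [  1.1   0.  120. ]
```

View pics/c14.png

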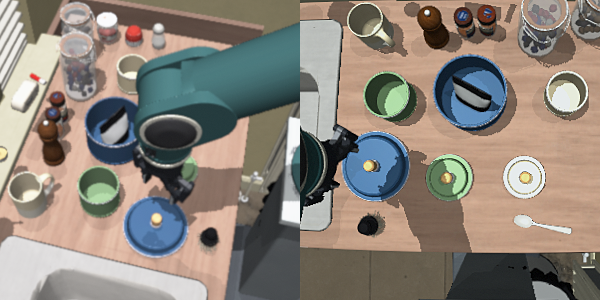

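Emit:
{"fn": "send_rows", "kwargs": {
  "motion": [
    [0,0,0,1,0,10,0.5],
    [0,0,0,0,0,20,0.5],
    [0,0,0,0,0,25,0.5],
    [0,0,0,0,0,25,0.5],
    [0,0,0,0,0,20,0.5],
    [0,0,0,0,0,12,0.5],
    [0,0,0,0,0,6,0.5],
    [0,0,0,0,0,2,0.5],
    [0,0,0,0,0,0,0.5],
    [0,0,0,0,0,0,0.5]
  ]
}}

```text
time_s: 15.07
eef_pos: [0.4489, 0.2539, 0.039]
ee_rot: [-2.697, -1.611, -0.002]
ft_force: [0.4, 0.7, -0.1]
gripper_width: 0.748
```

```bash
python3 go.py .4492 .2524 .056 -28.3; python3 - <<'E'
from h import *
d=grab('side','s12.png')
print(proj(d,[[.4492,.2524,.067],[.4492,.2524,.055]]))
cv2.imwrite('pics/c15.png',cv2.resize(cv2.imread('pics/s12.png')[270:370,250:370],None,fx=5,fy=5,interpolation=cv2.INTER_CUBIC))
E
```

```text
t 15.07 tcp [0.4489 0.2539 0.039 ] grip pt z 0.0577 psi -28.31 w 0.748 F [ 0.41  0.67 -0.07] j7 [-1.21  0.58  0.81  2.03 -0.6   0.78 -0.54]
turn [ 0.0005 -0.0011 -0.0002] deg 0.1  then shift mm [-1.2  0.9  1.7]  shift now-axes [-1.2  0.9  1.7]
[[306.10235217 316.11990253]
 [305.858064   318.17649271]]
```

View pics/c15.png

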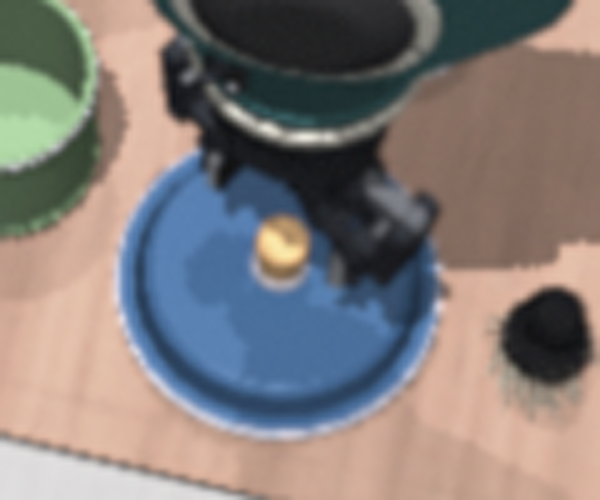

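Emit:
{"fn": "send_rows", "kwargs": {
  "motion": [
    [0,0,0,-1,1,1.5,0.2],
    [0,0,0,0,0,0,-0.1],
    [0,0,0,0,0,0,-0.4],
    [0,0,0,0,0,0,-0.7],
    [0,0,0,0,0,0,-1],
    [0,0,0,0,0,0,-1],
    [0,0,0,0,0,0,-1],
    [0,0,0,0,0,0,-1]
  ],
  "grip_force": 40
}}

```text
time_s: 15.78
eef_pos: [0.4488, 0.2523, 0.0367]
ee_rot: [2.697, 1.611, -0.0]
ft_force: [-0.3, 0.1, 0.8]
gripper_width: -0.001
```

```bash
python3 go.py .4492 .2524 .056 -28.3; python3 - <<'E'
from h import *
d=grab('side','s13.png')
cv2.imwrite('pics/c16.png',cv2.resize(cv2.imread('pics/s13.png')[270:370,250:370],None,fx=5,fy=5,interpolation=cv2.INTER_CUBIC))
E
```

```text
t 15.78 tcp [0.4488 0.2523 0.0367] grip pt z 0.0554 psi -28.3 w -0.001 F [-0.35  0.09  0.8 ] j7 [-1.21  0.58  0.81  2.03 -0.6   0.78 -0.53]
turn [ 0.      0.0001 -0.    ] deg 0.0  then shift mm [ 0.3  0.3 -0.6]  shift now-axes [ 0.3  0.3 -0.6]
```

View pics/c16.png

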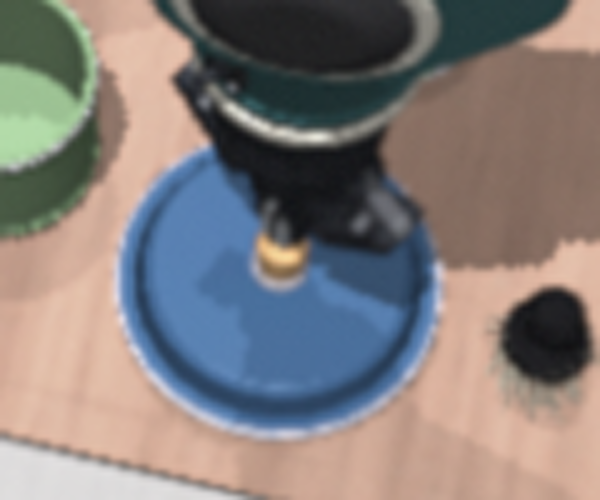

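Emit:
{"fn": "send_rows", "kwargs": {
  "motion": [
    [0,0,0,0,0,-15,-1],
    [0,0,0,0,0,-20,-1],
    [0,0,0,0,0,-15,-1],
    [0,0,0,0,0,0,-1],
    [0,0,0,0,0,0,-1]
  ]
}}

```text
time_s: 16.25
eef_pos: [0.449, 0.2527, 0.0871]
ee_rot: [-2.697, -1.611, -0.002]
ft_force: [0.3, -0.2, -0.5]
gripper_width: -0.004
```

```bash
python3 go.py .4492 .2524 .056 -28.3; python3 - <<'E'
from h import *
d=grab('side','s14.png');e=grab('top','t14.png'); p=manip.state()['eef_pos']
for q in(d,e): print(proj(q,[p,p+[0,0,.03]]))
cv2.imwrite('pics/c17.png',np.hstack([cv2.resize(cv2.imread('pics/s14.png')[260:360,260:360],None,fx=4,fy=4,interpolation=cv2.INTER_CUBIC),cv2.resize(cv2.imread('pics/t14.png')[220:320,90:190],None,fx=4,fy=4,interpolation=cv2.INTER_CUBIC)]))
E
```

```text
t 16.25 tcp [0.449  0.2527 0.0871] grip pt z 0.1058 psi -28.28 w -0.004 F [ 0.32 -0.2  -0.46] j7 [-1.27  0.51  0.89  2.   -0.52  0.87 -0.6 ]
turn [ 0.0002 -0.0012  0.0003] deg 0.1  then shift mm [-0.1  0.3 49.8]  shift now-axes [-0.2  0.3 49.8]
[[306.84253164 312.78008425]
 [307.49857184 307.30974452]]
[[144.62656763 265.94884538]
 [139.66083461 265.85067712]]
```

View pics/c17.png

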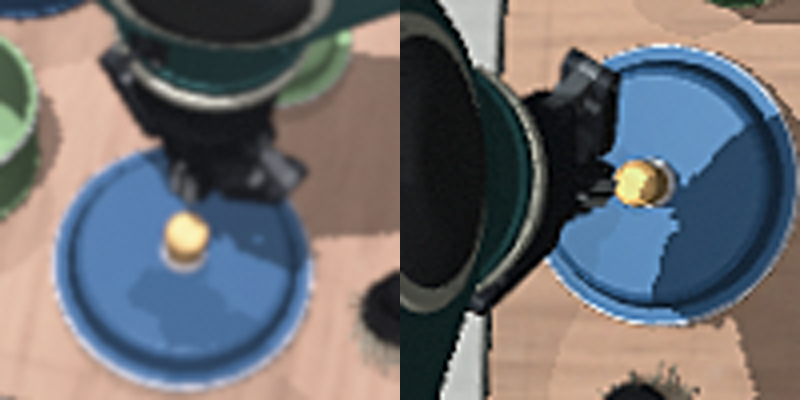

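```bash
python3 - <<'E'
from h import *
V=[load('t14.png'),load('s14.png')]
P=[K(d)@np.c_[d['R'],d['t']] for d in V]
def tri(a,b):
    u=[cv2.undistortPoints(np.array([[q]],float),K(V[i]),V[i]['dist'],P=K(V[i]))[0].T for i,q in enumerate((a,b))]
    X=cv2.triangulatePoints(P[0],P[1],*u);X=(X[:3]/X[3])[:,0];return X.round(4),[proj(v,X).round(1) for v in V]
print(tri((141.75,266.2),(305.5,310)),tri((143,266.2),(306,311)))
print('knob',tri((90+237/4,220+184/4),(260+187/4,260+232/4)))
cv2.imwrite('pics/c18.png',np.hstack([cv2.resize(cv2.imread('pics/s14.png')[280:330,280:330],None,fx=8,fy=8,interpolation=cv2.INTER_CUBIC),cv2.resize(cv2.imread('pics/t14.png')[240:290,120:170],None,fx=8,fy=8,interpolation=cv2.INTER_CUBIC)]))
E
```

```text
(array([0.4503, 0.2532, 0.1019]), [array([[141.7, 265. ]]), array([[306.3, 310.1]])]) (array([0.4495, 0.2526, 0.0958]), [array([[142.9, 265.4]]), array([[306.5, 311.1]])])
knob (array([0.4478, 0.2521, 0.0565]), [array([[149.3, 266.4]]), array([[306.5, 318. ]])])
```

View pics/c18.png

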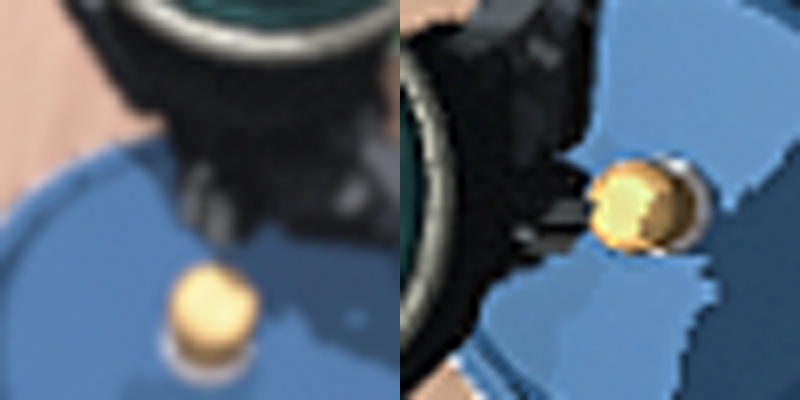

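Emit:
{"fn": "send_rows", "kwargs": {
  "motion": [
    [0,0,0,0,0,5,-1],
    [0,0,0,0,0,5,-1],
    [0,0,0,0,0,4,-1],
    [0,0,0,0,0,0,-1]
  ]
}}

```text
time_s: 16.68
eef_pos: [0.4483, 0.2519, 0.0714]
ee_rot: [2.697, 1.61, -0.003]
ft_force: [0.3, -1.0, -0.3]
gripper_width: -0.002
```

Emit:
{"fn": "send_rows", "kwargs": {
  "motion": [
    [0,0,0,0,0,3,-1],
    [0,0,0,0,0,3,-1],
    [0,0,0,0,0,0,-1]
  ]
}}

```text
time_s: 16.93
eef_pos: [0.4486, 0.2521, 0.0662]
ee_rot: [2.697, 1.611, -0.001]
ft_force: [-0.9, 0.8, -0.0]
gripper_width: -0.001
```

```bash
python3 - <<'E'
from h import *
V=[load('t14.png'),load('s14.png')]
o=[]
for d,(a,b) in zip(V,((110,245),(285,280))):
    f=d['frame'][b:b+50,a:a+50,::-1].astype(float); f=255*(f/255)**.45
    o.append(cv2.resize(f.astype(np.uint8),None,fx=8,fy=8,interpolation=cv2.INTER_CUBIC))
cv2.imwrite('pics/c19.png',np.hstack(o))
E
```

```text
(no output)
```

View pics/c19.png

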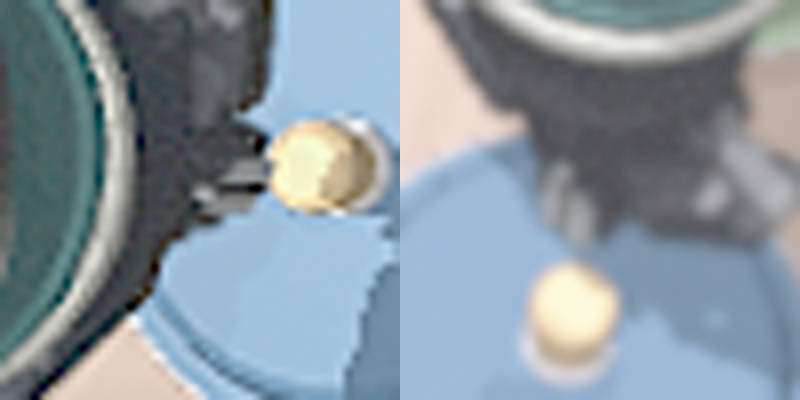

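Emit:
{"fn": "send_rows", "kwargs": {
  "motion": [
    [0,0,0,0,0,3,-1],
    [0,0,0,0,0,3,-1],
    [0,0,0,0,0,0,-1]
  ]
}}

```text
time_s: 17.18
eef_pos: [0.4486, 0.2522, 0.0602]
ee_rot: [2.697, 1.611, -0.001]
ft_force: [-0.7, 1.0, 0.6]
gripper_width: -0.001
```

Emit:
{"fn": "send_rows", "kwargs": {
  "motion": [
    [0,0,0,0,0,3,-1],
    [0,0,0,0,0,3,-1],
    [0,0,0,0,0,0,-1]
  ]
}}

```text
time_s: 17.43
eef_pos: [0.4485, 0.2522, 0.0542]
ee_rot: [2.697, 1.611, -0.001]
ft_force: [0.4, 0.3, -0.2]
gripper_width: -0.001
```

Emit:
{"fn": "send_rows", "kwargs": {
  "motion": [
    [0,0,0,0,0,3,-1],
    [0,0,0,0,0,3,-1],
    [0,0,0,0,0,0,-1]
  ]
}}

```text
time_s: 17.68
eef_pos: [0.4485, 0.2522, 0.0482]
ee_rot: [2.697, 1.611, -0.001]
ft_force: [0.0, 1.1, -0.3]
gripper_width: 0.006
```

Emit:
{"fn": "send_rows", "kwargs": {
  "motion": [
    [0,0,0,0,0,3,-1],
    [0,0,0,0,0,3,-1],
    [0,0,0,0,0,0,-1]
  ]
}}

```text
time_s: 17.93
eef_pos: [0.4486, 0.2522, 0.0422]
ee_rot: [2.697, 1.611, -0.001]
ft_force: [0.2, 0.2, -1.2]
gripper_width: -0.001
```

Emit:
{"fn": "send_rows", "kwargs": {
  "motion": [
    [0,0,0,0,0,3,-1],
    [0,0,0,0,0,3,-1],
    [0,0,0,0,0,0,-1]
  ]
}}

```text
time_s: 18.18
eef_pos: [0.4486, 0.2522, 0.0362]
ee_rot: [2.697, 1.611, -0.001]
ft_force: [0.4, 0.6, -0.5]
gripper_width: 0.005
```

```bash
python3 - <<'E'
from h import *
V=[grab('top','t15.png'),grab('side','s15.png')]
p=manip.state()['eef_pos']
o=[]
for d,(a,b) in zip(V,((120,245),(280,290))):
    print(proj(d,p),proj(d,[.449,.2524,.067]))
    f=d['frame'][b:b+50,a:a+50,::-1].astype(float); f=255*(f/255)**.45
    o.append(cv2.resize(f.astype(np.uint8),None,fx=8,fy=8,interpolation=cv2.INTER_CUBIC))
cv2.imwrite('pics/c20.png',np.hstack(o))
E
```

```text
[[152.202553   265.94188856]] [[147.58542599 265.73632383]]
[[305.69454107 321.2101751 ]] [[306.18729768 316.13897164]]
```

View pics/c20.png

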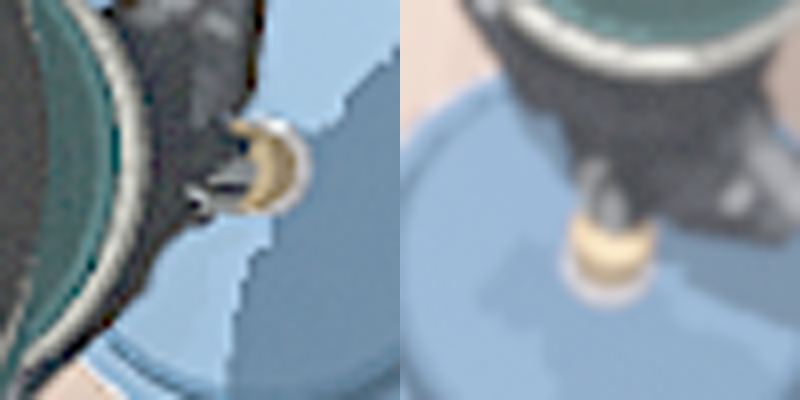

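Emit:
{"fn": "send_rows", "kwargs": {
  "motion": [
    [0,0,0,0,0,2,-1],
    [0,0,0,0,0,1,-1],
    [0,0,0,0,0,0,-1]
  ]
}}

```text
time_s: 18.53
eef_pos: [0.4487, 0.2523, 0.0335]
ee_rot: [2.697, 1.611, -0.0]
ft_force: [-0.1, -0.2, -0.1]
gripper_width: 0.001
```

Emit:
{"fn": "send_rows", "kwargs": {
  "motion": [
    [0,0,0,0,0,2,-1],
    [0,0,0,0,0,1,-1],
    [0,0,0,0,0,0,-1]
  ]
}}

```text
time_s: 18.78
eef_pos: [0.4488, 0.2523, 0.0306]
ee_rot: [2.697, 1.611, 0.0]
ft_force: [0.5, 0.5, 1.5]
gripper_width: 0.002
```

Emit:
{"fn": "send_rows", "kwargs": {
  "motion": [
    [0,0,0,0,0,2,-1],
    [0,0,0,0,0,1,-1],
    [0,0,0,0,0,0,-1]
  ]
}}

```text
time_s: 19.03
eef_pos: [0.4492, 0.2525, 0.0297]
ee_rot: [-2.696, -1.609, -0.001]
ft_force: [-18.9, -5.9, 61.0]
gripper_width: 0.004
```

Emit:
{"fn": "send_rows", "kwargs": {
  "motion": [
    [0,0,0,0,0,-5,-1],
    [0,0,0,0,0,-15,-1],
    [0,0,0,0,0,-10,0.5],
    [0,0,0,0,0,0,0.5],
    [0,0,0,0,0,0,0.5],
    [0,0,0,0,0,0,0.5],
    [0,0,0,0,0,0,0.5]
  ]
}}

```text
time_s: 19.62
eef_pos: [0.4485, 0.2522, 0.0572]
ee_rot: [2.697, 1.611, -0.001]
ft_force: [0.3, 0.4, 0.7]
gripper_width: 0.709
```

```bash
python3 go.py .4492 .2524 .0207 -28.3; python3 - <<'E'
from h import *
V=[grab('top','t16.png'),grab('side','s16.png')]
o=[]
for d,(a,b) in zip(V,((110,230),(265,280))):
    f=d['frame'][b:b+80,a:a+80,::-1].astype(float); f=255*(f/255)**.6
    o.append(cv2.resize(f.astype(np.uint8),None,fx=5,fy=5,interpolation=cv2.INTER_CUBIC))
cv2.imwrite('pics/c21.png',np.hstack(o))
E
```

```text
t 19.62 tcp [0.4485 0.2522 0.0572] grip pt z 0.0759 psi -28.3 w 0.709 F [0.28 0.36 0.68] j7 [-1.24  0.55  0.84  2.02 -0.56  0.82 -0.56]
turn [-0.0002  0.0007  0.    ] deg 0.0  then shift mm [ 0.5  0.5 55.2]  shift now-axes [ 0.6  0.5 55.2]
```

View pics/c21.png

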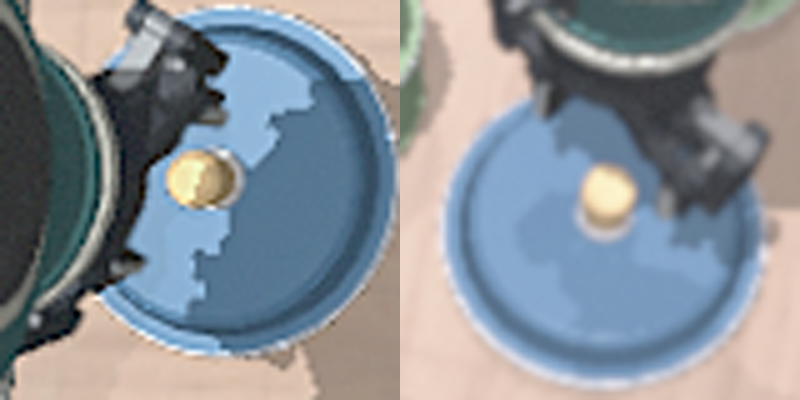

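Emit:
{"fn": "send_rows", "kwargs": {
  "motion": [
    [0,0,0,0.5,0.5,10,0.5],
    [0,0,0,0,0,12,0.5],
    [0,0,0,0,0,10,0.5],
    [0,0,0,0,0,6,0.5],
    [0,0,0,0,0,0,0.5],
    [0,0,0,0,0,0,0.5]
  ]
}}

```text
time_s: 20.22
eef_pos: [0.4494, 0.252, 0.0192]
ee_rot: [2.697, 1.61, -0.002]
ft_force: [0.3, -1.4, 1.1]
gripper_width: 0.751
```

```bash
python3 go.py .4492 .2524 .0207 -28.3; python3 - <<'E'
from h import *
V=[grab('top','t17.png'),grab('side','s17.png')]
o=[]
for d,(a,b) in zip(V,((110,230),(265,280))):
    f=d['frame'][b:b+80,a:a+80,::-1].astype(float); f=255*(f/255)**.6
    o.append(cv2.resize(f.astype(np.uint8),None,fx=5,fy=5,interpolation=cv2.INTER_CUBIC))
cv2.imwrite('pics/c22.png',np.hstack(o))
E
```

```text
t 20.22 tcp [0.4494 0.252  0.0192] grip pt z 0.0379 psi -28.33 w 0.751 F [ 0.29 -1.36  1.06] j7 [-1.18  0.61  0.78  2.03 -0.63  0.75 -0.51]
turn [-0.0001  0.0011 -0.0006] deg 0.1  then shift mm [ 0.2 -0.3 17.2]  shift now-axes [ 0.2 -0.3 17.2]
```

View pics/c22.png

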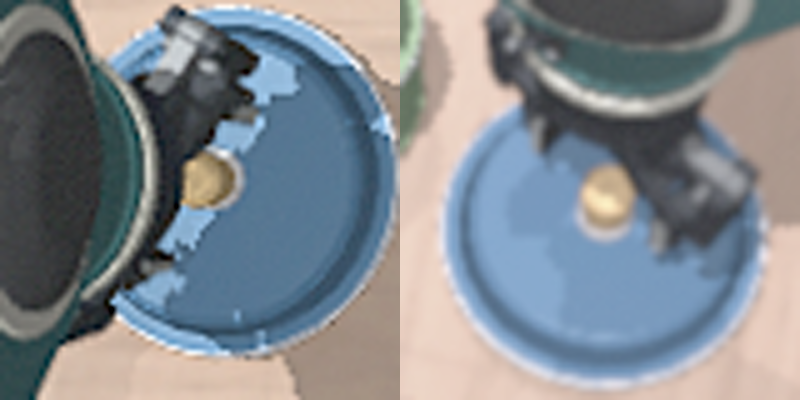

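Still above the grip height. I'll continue down, then close.

Emit:
{"fn": "send_rows", "kwargs": {
  "motion": [
    [0,0,0,0,0,7,0.5],
    [0,0,0,0,0,5,0.5],
    [0,0,0,0,0,3,0.5],
    [0,0,0,0,0,0,0.5],
    [0,0,0,0,0,0,0.5]
  ]
}}

```text
time_s: 20.73
eef_pos: [0.4494, 0.2523, 0.0045]
ee_rot: [2.697, 1.611, -0.001]
ft_force: [-1.0, 0.5, 0.9]
gripper_width: 0.751
```

```bash
python3 go.py .4492 .2524 .0207 -28.3; python3 - <<'E'
from h import *
V=[grab('top','t18.png'),grab('side','s18.png')]
o=[]
for d,(a,b) in zip(V,((110,230),(265,280))):
    f=d['frame'][b:b+80,a:a+80,::-1].astype(float); f=255*(f/255)**.6
    o.append(cv2.resize(f.astype(np.uint8),None,fx=5,fy=5,interpolation=cv2.INTER_CUBIC))
cv2.imwrite('pics/c23.png',np.hstack(o))
E
```

```text
t 20.73 tcp [0.4494 0.2523 0.0045] grip pt z 0.0232 psi -28.31 w 0.751 F [-1.05  0.52  0.86] j7 [-1.16  0.63  0.75  2.04 -0.66  0.73 -0.49]
turn [-0.      0.0004 -0.0002] deg 0.0  then shift mm [-0.  -0.2  2.5]  shift now-axes [-0.  -0.2  2.5]
```

View pics/c23.png

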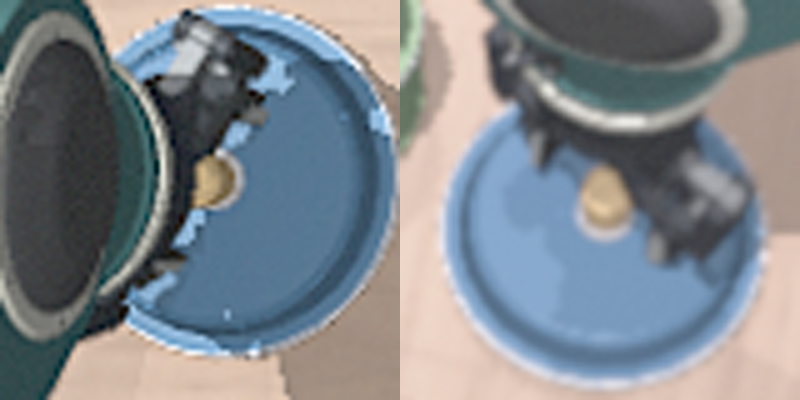

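Emit:
{"fn": "send_rows", "kwargs": {
  "motion": [
    [0,0,0,0,0,0,0.2],
    [0,0,0,0,0,0,-0.1],
    [0,0,0,0,0,0,-0.4],
    [0,0,0,0,0,0,-0.7],
    [0,0,0,0,0,0,-1],
    [0,0,0,0,0,0,-1],
    [0,0,0,0,0,0,-1]
  ],
  "grip_force": 40
}}

```text
time_s: 21.42
eef_pos: [0.4495, 0.2526, 0.0049]
ee_rot: [-2.697, -1.611, -0.0]
ft_force: [-2.9, -0.4, 6.4]
gripper_width: 0.268
```

Emit:
{"fn": "send_rows", "kwargs": {
  "motion": [
    [0,0,0,0,0,-5,-1],
    [0,0,0,0,0,-15,-1],
    [0,0,0,0,0,-20,-1],
    [0,0,0,0,0,-25,-1],
    [0,0,0,0,0,-25,-1],
    [0,0,0,0,0,-25,-1],
    [0,0,0,0,0,-25,-1],
    [0,0,0,0,0,-15,-1],
    [0,0,0,0,0,-5,-1],
    [0,0,0,0,0,0,-1]
  ]
}}

```text
time_s: 22.25
eef_pos: [0.4496, 0.2529, 0.1655]
ee_rot: [-2.696, -1.611, -0.002]
ft_force: [0.3, -0.1, -2.6]
gripper_width: 0.261
```

```bash
python3 go.py .605 .0360 .18 -28.3; python3 - <<'E'
from h import *
V=[grab('top','t19.png'),grab('side','s19.png')]
cv2.imwrite('pics/c24.png',np.hstack([V[1]['frame'][100:400,150:450,::-1],V[0]['frame'][100:400,80:380,::-1]]))
E
```

```text
t 22.25 tcp [0.4496 0.2529 0.1655] grip pt z 0.1842 psi -28.28 w 0.261 F [ 0.26 -0.05 -2.56] j7 [-1.37  0.39  0.99  1.94 -0.39  1.01 -0.69]
turn [ 0.0001 -0.0016  0.0003] deg 0.1  then shift mm [-117.3  239.6    4.2]  shift now-axes [-117.4  239.6    4. ]
```

View pics/c24.png

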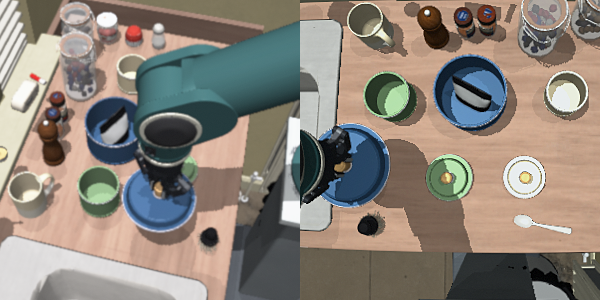

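Emit:
{"fn": "send_rows", "kwargs": {
  "motion": [
    [0,0,0,-4,9,0,-1],
    [0,0,0,-8,16,0,-1],
    [0,0,0,-10,20,0,-1],
    [0,0,0,-10,20,0,-1],
    [0,0,0,-10,20,0,-1],
    [0,0,0,-10,20,0,-1],
    [0,0,0,-10,20,0,-1],
    [0,0,0,-10,20,0,-1],
    [0,0,0,-10,20,0,-1],
    [0,0,0,-10,20,0,-1],
    [0,0,0,-10,20,0,-1],
    [0,0,0,-8,16,0,-1],
    [0,0,0,-5,10,0,-1],
    [0,0,0,-2,8,0,-1],
    [0,0,0,0,0,0,-1],
    [0,0,0,0,0,0,-1]
  ]
}}

```text
time_s: 23.68
eef_pos: [0.6041, 0.0358, 0.1639]
ee_rot: [-2.698, -1.61, 0.002]
ft_force: [0.6, 0.6, -2.4]
gripper_width: 0.265
```

```bash
python3 go.py .605 .0360 .13 -28.3; python3 - <<'E'
from h import *
V=[grab('top','t20.png'),grab('side','s20.png')]
cv2.imwrite('pics/c25.png',cv2.resize(np.hstack([V[1]['frame'][150:300,180:330,::-1],V[0]['frame'][110:260,170:320,::-1]]),None,fx=2.6,fy=2.6,interpolation=cv2.INTER_CUBIC))
E
```

```text
t 23.68 tcp [0.6041 0.0358 0.1639] grip pt z 0.1826 psi -28.34 w 0.265 F [ 0.59  0.63 -2.39] j7 [-0.76  0.57  0.91  1.72 -0.5   1.11 -0.19]
turn [-0.0008  0.001  -0.0008] deg 0.1  then shift mm [ 0.6  0.6 52.6]  shift now-axes [ 0.6  0.7 52.6]
```

View pics/c25.png

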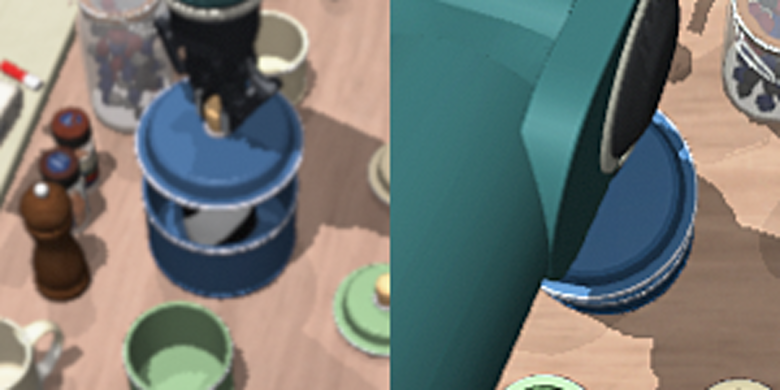

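Emit:
{"fn": "send_rows", "kwargs": {
  "motion": [
    [0,0,0,0.6,0.6,10,-1],
    [0,0,0,0,0,20,-1],
    [0,0,0,0,0,12,-1],
    [0,0,0,0,0,5,-1],
    [0,0,0,0,0,0,-1],
    [0,0,0,0,0,0,-1]
  ]
}}

```text
time_s: 24.28
eef_pos: [0.6052, 0.0364, 0.1179]
ee_rot: [2.697, 1.611, -0.0]
ft_force: [-0.1, -0.1, -1.8]
gripper_width: 0.264
```

```bash
cat > chk.py <<'E'
import sys
import fit
from fit import *
def run(tag,c,zl,zr,rl,rr):
    D=[grab('top','t'+tag+'.png'),grab('side','s'+tag+'.png')]
    fit.V[:]=D; fit.G[:]=[gm(d) for d in D]
    uv=proj(D[0],[*c,zl])[0]
    ims=[]
    ims=[cv2.resize(np.ascontiguousarray(d['frame'][:,:,::-1]),None,fx=4,fy=4,interpolation=cv2.INTER_CUBIC) for d in D]
    for v in([0],[1],[0,1]):
        p,s=fit.fit(uv,zl,[(zl,rl)],v); print('lid',v,p.round(4),round(s,1))
        if len(v)==1: cv2.polylines(ims[v[0]],[np.int32(proj(D[v[0]],circ(*p,zl,rl))*4+2)],True,(0,0,255),1)
    o=[]
    for i in(0,1):
        cv2.polylines(ims[i],[np.int32(proj(D[i],circ(*c,zr,rr))*4+2)],True,(0,255,255),1)
        u=proj(D[i],[*c,(zl+zr)/2])[0]*4; a,b=int(u[0]),int(u[1]); o.append(ims[i][b-200:b+200,a-200:a+200])
    cv2.imwrite('pics/k'+tag+'.png',np.hstack(o))
if __name__=='__main__':
    a=sys.argv; run(a[1],(float(a[2]),float(a[3])),*[float(x) for x in a[4:8]])
E
python3 go.py .605 .0360 .13 -28.3; python3 chk.py 21 .605 .036 .116 .092 .078 .076
```

```text
t 24.28 tcp [0.6052 0.0364 0.1179] grip pt z 0.1366 psi -28.3 w 0.264 F [-0.14 -0.12 -1.84] j7 [-0.73  0.62  0.87  1.75 -0.55  1.03 -0.15]
turn [ 0.      0.0003 -0.    ] deg 0.0  then shift mm [-0.5 -0.   6.6]  shift now-axes [-0.5 -0.   6.6]Traceback (most recent call last):
  File "chk.py", line 19, in <module>
    a=sys.argv; run(a[1],(float(a[2]),float(a[3])),*[float(x) for x in a[4:8]])
                ~~~^^^^^^^^^^^^^^^^^^^^^^^^^^^^^^^^^^^^^^^^^^^^^^^^^^^^^^^^^^^^
  File "chk.py", line 6, in run
    fit.V[:]=D; fit.G[:]=[gm(d) for d in D]
    ^^^^^
AttributeError: 'function' object has no attribute 'V'
```

```bash
sed -i 's/^import fit$/import fit as FT/; s/fit\.V/FT.V/; s/fit\.G/FT.G/; s/fit\.fit(/FT.fit(/' chk.py
python3 chk.py 21 .605 .036 .121 .092 .078 .076
```

```text
lid [0] [0.6047 0.0367] 85.8
lid [1] [0.6058 0.0359] 127.3
lid [0, 1] [0.6054 0.0363] 106.3
```

View pics/k21.png

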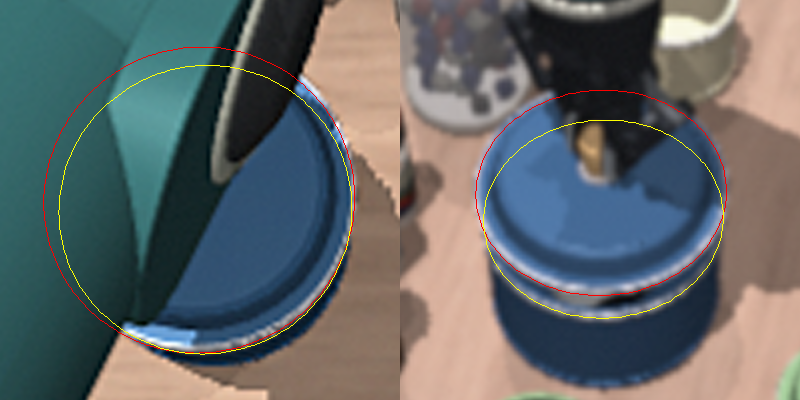

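Emit:
{"fn": "send_rows", "kwargs": {
  "motion": [
    [0,0,0,0,0,4,-1],
    [0,0,0,0,0,4,-1],
    [0,0,0,0,0,4,-1],
    [0,0,0,0,0,0,-1]
  ]
}}

```text
time_s: 24.82
eef_pos: [0.6047, 0.0364, 0.1047]
ee_rot: [-2.697, -1.611, 0.002]
ft_force: [-0.2, -0.6, -3.5]
gripper_width: 0.265
```

Emit:
{"fn": "send_rows", "kwargs": {
  "motion": [
    [0,0,0,0,0,3,-1],
    [0,0,0,0,0,3,-1],
    [0,0,0,0,0,0,-1]
  ]
}}

```text
time_s: 25.07
eef_pos: [0.605, 0.0364, 0.0991]
ee_rot: [-2.697, -1.611, 0.001]
ft_force: [-0.0, 0.4, -2.1]
gripper_width: 0.264
```

Emit:
{"fn": "send_rows", "kwargs": {
  "motion": [
    [0,0,0,0,0,2,-1],
    [0,0,0,0,0,1,-1],
    [0,0,0,0,0,0,-1]
  ]
}}

```text
time_s: 25.32
eef_pos: [0.6051, 0.0364, 0.0965]
ee_rot: [-2.697, -1.611, 0.0]
ft_force: [0.5, -0.8, -2.8]
gripper_width: 0.269
```

Emit:
{"fn": "send_rows", "kwargs": {
  "motion": [
    [0,0,0,0,0,1,-1],
    [0,0,0,0,0,1,-1],
    [0,0,0,0,0,0,-1]
  ]
}}

```text
time_s: 25.57
eef_pos: [0.6052, 0.0364, 0.0946]
ee_rot: [-2.697, -1.611, 0.0]
ft_force: [0.0, 0.2, -2.2]
gripper_width: 0.27
```

Emit:
{"fn": "send_rows", "kwargs": {
  "motion": [
    [0,0,0,0,0,1,-1],
    [0,0,0,0,0,1,-1],
    [0,0,0,0,0,0,-1]
  ]
}}

```text
time_s: 25.82
eef_pos: [0.6053, 0.0364, 0.0931]
ee_rot: [-2.697, -1.611, -0.001]
ft_force: [-2.2, 0.6, 4.3]
gripper_width: 0.266
```

Emit:
{"fn": "send_rows", "kwargs": {
  "motion": [
    [0,0,0,0,0,0.5,-1],
    [0,0,0,0,0,0,-1],
    [0,0,0,0,0,-0.5,-0.7],
    [0,0,0,0,0,0,-0.4],
    [0,0,0,0,0,0,0],
    [0,0,0,0,0,0,0.3],
    [0,0,0,0,0,0,0.3],
    [0,0,0,0,0,0,0.3]
  ]
}}

```text
time_s: 26.48
eef_pos: [0.6052, 0.0364, 0.0927]
ee_rot: [2.697, 1.611, -0.0]
ft_force: [0.1, 0.9, 1.1]
gripper_width: 0.651
```

Emit:
{"fn": "send_rows", "kwargs": {
  "motion": [
    [0,0,0,0,0,-5,0.3],
    [0,0,0,0,0,-10,0.3],
    [0,0,0,0,0,-20,0.3],
    [0,0,0,0,0,-20,0.3],
    [0,0,0,0,0,-15,0.3],
    [0,0,0,0,0,0,0.3]
  ]
}}

```text
time_s: 26.98
eef_pos: [0.6067, 0.0361, 0.1665]
ee_rot: [2.696, 1.61, 0.006]
ft_force: [0.3, 0.2, 1.0]
gripper_width: 0.651
```

```bash
python3 go.py .4265 .0875 .13 -28.3; python3 chk.py 22 .605 .036 .096 .092 .078 .076
```

```text
t 26.98 tcp [0.6067 0.0361 0.1665] grip pt z 0.1852 psi -28.32 w 0.651 F [0.29 0.15 0.95] j7 [-0.76  0.57  0.92  1.71 -0.5   1.11 -0.19]
turn [ 0.0035 -0.0026 -0.0004] deg 0.3  then shift mm [ -40.1 -183.1   55.2]  shift now-axes [ -40.4 -183.2   54.5]
lid [0] [0.6046 0.0376] 93.4
lid [1] [0.6055 0.0355] 145.6
lid [0, 1] [0.6048 0.0367] 119.2
```

View pics/k22.png

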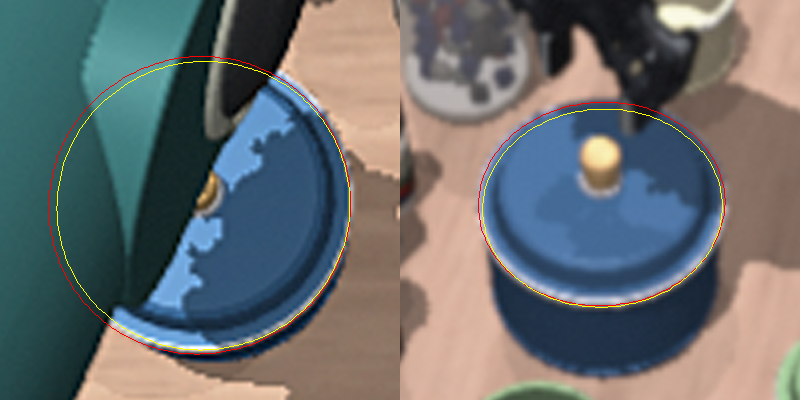

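Emit:
{"fn": "send_rows", "kwargs": {
  "motion": [
    [0,0,0,-3,-12,0,0.4],
    [0,0,0,-5,-20,0,0.4],
    [0,0,0,-5,-22,0,0.4],
    [0,0,0,-5,-22,0,0.4],
    [0,0,0,-5,-22,5,0.4],
    [0,0,0,-5,-22,10,0.4],
    [0,0,0,-5,-22,15,0.4],
    [0,0,0,-4,-20,20,0.4],
    [0,0,0,-2,-14,20,0.4],
    [0,0,0,-1,-6,20,0.4],
    [0,0,0,0,-1,5,0.4],
    [0,0,0,0,0,0,0.4],
    [0,0,0,0,0,0,0.4]
  ]
}}

```text
time_s: 28.17
eef_pos: [0.4258, 0.0875, 0.0682]
ee_rot: [2.697, 1.61, -0.0]
ft_force: [1.0, -0.3, 0.7]
gripper_width: 0.703
```

```bash
python3 go.py .4265 .0876 .0232 -28.3; python3 - <<'E'
from h import *
V=[grab('top','t23.png'),grab('side','s23.png')]
cv2.imwrite('pics/c26.png',cv2.resize(np.hstack([V[1]['frame'][200:320,270:390,::-1],V[0]['frame'][210:330,170:290,::-1]]),None,fx=3.3,fy=3.3,interpolation=cv2.INTER_CUBIC))
E
```

```text
t 28.17 tcp [0.4258 0.0875 0.0682] grip pt z 0.0869 psi -28.34 w 0.703 F [ 1.   -0.31  0.68] j7 [-1.06  0.4   0.93  2.2  -0.48  0.75 -0.3 ]
turn [ 0.0006  0.0004 -0.0007] deg 0.1  then shift mm [ 0.4  0.5 63.7]  shift now-axes [ 0.4  0.5 63.7]
```

View pics/c26.png

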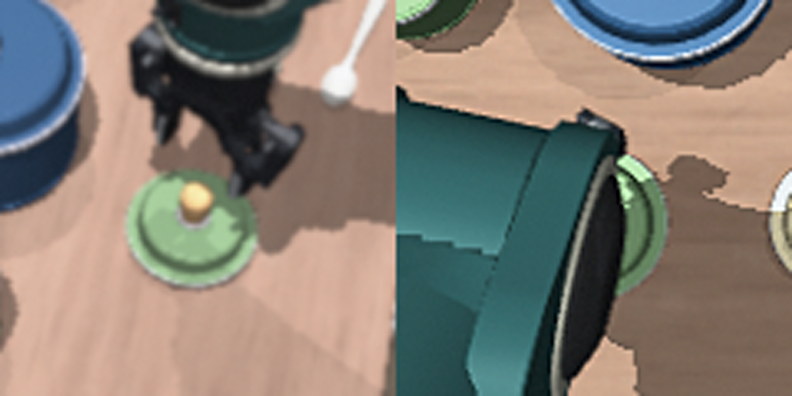

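Emit:
{"fn": "send_rows", "kwargs": {
  "motion": [
    [0,0,0,0.4,0.5,10,0.4],
    [0,0,0,0,0,17,0.4],
    [0,0,0,0,0,17,0.4],
    [0,0,0,0,0,12,0.4],
    [0,0,0,0,0,6,0.4],
    [0,0,0,0,0,1,0.4],
    [0,0,0,0,0,0,0.4]
  ]
}}

```text
time_s: 28.85
eef_pos: [0.4263, 0.0879, 0.0052]
ee_rot: [2.697, 1.61, 0.001]
ft_force: [0.7, -0.2, 0.3]
gripper_width: 0.7
```

```bash
python3 go.py .4265 .0876 .0232 -28.3; python3 - <<'E'
from h import *
V=[grab('side','s24.png')]
cv2.imwrite('pics/c27.png',cv2.resize(V[0]['frame'][220:300,290:370,::-1],None,fx=5,fy=5,interpolation=cv2.INTER_CUBIC))
E
```

```text
t 28.85 tcp [0.4263 0.0879 0.0052] grip pt z 0.0239 psi -28.33 w 0.7 F [ 0.67 -0.25  0.32] j7 [-0.93  0.52  0.78  2.23 -0.64  0.63 -0.17]
turn [ 0.0004 -0.0001 -0.0005] deg 0.0  then shift mm [-0.1  0.3  0.7]  shift now-axes [-0.1  0.3  0.7]
```

View pics/c27.png

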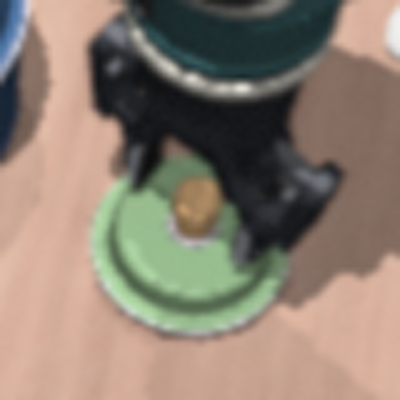

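Emit:
{"fn": "send_rows", "kwargs": {
  "motion": [
    [0,0,0,0,0,0,0.2],
    [0,0,0,0,0,0,-0.1],
    [0,0,0,0,0,0,-0.4],
    [0,0,0,0,0,0,-0.7],
    [0,0,0,0,0,0,-1],
    [0,0,0,0,0,0,-1],
    [0,0,0,0,0,0,-1]
  ]
}}

```text
time_s: 29.48
eef_pos: [0.4262, 0.0882, 0.005]
ee_rot: [2.697, 1.611, 0.001]
ft_force: [1.4, 0.2, 6.5]
gripper_width: 0.267
```

Emit:
{"fn": "send_rows", "kwargs": {
  "motion": [
    [0,0,0,0,0,-5,-1],
    [0,0,0,0,0,-15,-1],
    [0,0,0,0,0,-20,-1],
    [0,0,0,0,0,-25,-1],
    [0,0,0,0,0,-25,-1],
    [0,0,0,0,0,-25,-1],
    [0,0,0,0,0,-15,-1],
    [0,0,0,0,0,-10,-1],
    [0,0,0,0,0,0,-1]
  ]
}}

```text
time_s: 30.23
eef_pos: [0.4263, 0.0884, 0.1463]
ee_rot: [-2.696, -1.611, -0.004]
ft_force: [-0.5, 0.3, -0.6]
gripper_width: 0.27
```

```bash
python3 go.py .5990 .2144 .165 -28.3
```

```text
t 30.23 tcp [0.4263 0.0884 0.1463] grip pt z 0.165 psi -28.29 w 0.27 F [-0.49  0.31 -0.57] j7 [-1.24  0.25  1.1   2.14 -0.28  0.91 -0.47]
turn [ 0.0005 -0.0024  0.0002] deg 0.1  then shift mm [192.8  92.3  -0. ]  shift now-axes [192.7  92.4   0.5]
```

Emit:
{"fn": "send_rows", "kwargs": {
  "motion": [
    [0,0,0,8,4,0,-1],
    [0,0,0,15,7,0,-1],
    [0,0,0,20,10,0,-1],
    [0,0,0,20,10,0,-1],
    [0,0,0,20,10,0,-1],
    [0,0,0,20,10,0,-1],
    [0,0,0,20,9,0,-1],
    [0,0,0,20,9,0,-1],
    [0,0,0,20,9,0,-1],
    [0,0,0,15,7,0,-1],
    [0,0,0,10,5,0,-1],
    [0,0,0,5,2,0,-1],
    [0,0,0,0,0,0,-1],
    [0,0,0,0,0,0,-1]
  ]
}}

```text
time_s: 31.4
eef_pos: [0.5979, 0.2137, 0.1435]
ee_rot: [-2.697, -1.61, 0.003]
ft_force: [-0.4, -0.2, -0.8]
gripper_width: 0.264
```

```bash
python3 go.py .5990 .2144 .1217 -28.3
```

```text
t 31.4 tcp [0.5979 0.2137 0.1435] grip pt z 0.1622 psi -28.33 w 0.264 F [-0.38 -0.22 -0.77] j7 [-1.    0.64  0.88  1.66 -0.54  1.11 -0.46]
turn [-0.0009  0.0015 -0.0006] deg 0.1  then shift mm [ 1.1  0.7 40.5]  shift now-axes [ 1.2  0.7 40.5]
```

Emit:
{"fn": "send_rows", "kwargs": {
  "motion": [
    [0,0,0,1,0.7,8,-1],
    [0,0,0,0,0,14,-1],
    [0,0,0,0,0,10,-1],
    [0,0,0,0,0,6,-1],
    [0,0,0,0,0,2,-1],
    [0,0,0,0,0,0,-1],
    [0,0,0,0,0,0,-1]
  ]
}}

```text
time_s: 31.98
eef_pos: [0.5995, 0.2149, 0.1049]
ee_rot: [2.697, 1.611, 0.0]
ft_force: [-0.2, -0.5, -0.4]
gripper_width: 0.268
```

```bash
python3 go.py .5990 .2144 .1217 -28.3; python3 chk.py 25 .599 .2143 .106 .082 .051 .049
```

```text
t 31.98 tcp [0.5995 0.2149 0.1049] grip pt z 0.1236 psi -28.31 w 0.268 F [-0.2  -0.51 -0.35] j7 [-0.97  0.69  0.85  1.68 -0.58  1.04 -0.43]
turn [ 0.0003 -0.     -0.0001] deg 0.0  then shift mm [-0.6 -0.2  1.9]  shift now-axes [-0.6 -0.2  1.9]
lid [0] [0.5969 0.2105] 120.0
lid [1] [0.5931 0.2233] 102.0
lid [0, 1] [0.5978 0.2104] 110.6
```

View pics/k25.png

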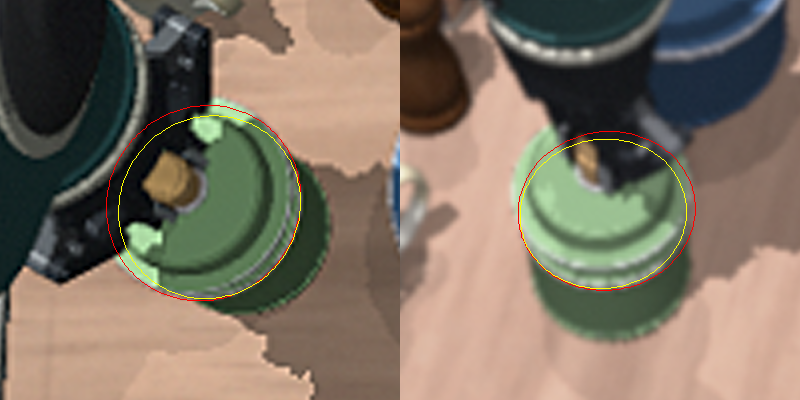

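```bash
cat > ov2.py <<'E'
import sys
from fit import *
def ov(tag,L,C,h,o,R,Rp):
    # L lid xy, C can xy, h rim height, o lid origin height; camera z bias b
    out=[]
    for n in('t','s'):
        d=load(n+tag+'.png'); im=cv2.resize(np.ascontiguousarray(d['frame'][:,:,::-1]),None,fx=4,fy=4,interpolation=cv2.INTER_CUBIC)
        b=-.008
        for c,z,r,col in((L,o+.017+b,R,(0,0,255)),(L,o+.012+b,R,(255,0,255)),(C,h+b,R-.002,(0,255,255)),(C,b,R-.002,(0,255,255)),(L,o+.067+b,.0105,(0,0,255))):
            cv2.polylines(im,[np.int32(proj(d,circ(*c,z,r))*4+2)],True,col,1)
        u=proj(d,[*C,h])[0]*4;a,e=int(u[0]),int(u[1]);out.append(im[e-200:e+200,a-200:a+200])
    cv2.imwrite('pics/o'+tag+'.png',np.hstack(out))
a=sys.argv
f=[float(x) for x in a[2:]]
ov(a[1],f[:2],f[2:4],f[4],f[5],f[6],0)
E
python3 ov2.py 25 .5995 .2149 .599 .2143 .09 .0999 .051
```

```text
(no output)
```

View pics/o25.png

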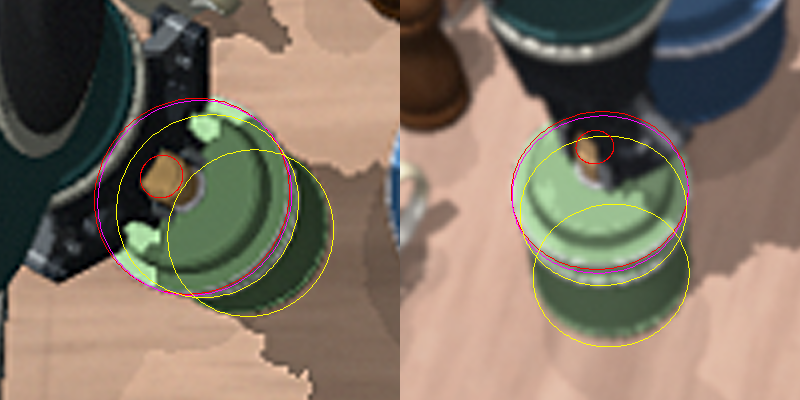

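Emit:
{"fn": "send_rows", "kwargs": {
  "motion": [
    [0,0,0,-0.5,0,4,-1],
    [0,0,0,0,0,4,-1],
    [0,0,0,0,0,4,-1],
    [0,0,0,0,0,0,-1]
  ]
}}

```text
time_s: 32.42
eef_pos: [0.5987, 0.2144, 0.0917]
ee_rot: [-2.697, -1.611, 0.002]
ft_force: [-0.5, -0.2, -0.7]
gripper_width: 0.266
```

Emit:
{"fn": "send_rows", "kwargs": {
  "motion": [
    [0,0,0,0,0,3,-1],
    [0,0,0,0,0,2,-1],
    [0,0,0,0,0,0,-1]
  ]
}}

```text
time_s: 32.67
eef_pos: [0.599, 0.2144, 0.0872]
ee_rot: [2.697, 1.611, -0.001]
ft_force: [-0.3, 0.1, -1.2]
gripper_width: 0.265
```

Emit:
{"fn": "send_rows", "kwargs": {
  "motion": [
    [0,0,0,0,0,1.5,-1],
    [0,0,0,0,0,1,-1],
    [0,0,0,0,0,0,-1]
  ]
}}

```text
time_s: 32.92
eef_pos: [0.5991, 0.2145, 0.085]
ee_rot: [2.697, 1.611, -0.0]
ft_force: [0.3, 0.2, -1.1]
gripper_width: 0.268
```

Emit:
{"fn": "send_rows", "kwargs": {
  "motion": [
    [0,0,0,0,0,1,-1],
    [0,0,0,0,0,1,-1],
    [0,0,0,0,0,0,-1]
  ]
}}

```text
time_s: 33.17
eef_pos: [0.5993, 0.2144, 0.0833]
ee_rot: [2.697, 1.611, 0.0]
ft_force: [1.3, -0.2, 1.5]
gripper_width: 0.266
```

Emit:
{"fn": "send_rows", "kwargs": {
  "motion": [
    [0,0,0,0,0,0.5,-1],
    [0,0,0,0,0,0.3,-1],
    [0,0,0,0,0,0,-1]
  ]
}}

```text
time_s: 33.42
eef_pos: [0.5995, 0.2144, 0.0831]
ee_rot: [2.697, 1.611, 0.001]
ft_force: [-1.2, -1.2, 9.8]
gripper_width: 0.264
```

Seated at the predicted height. Releasing and heading to the cream lid.

Emit:
{"fn": "send_rows", "kwargs": {
  "motion": [
    [0,0,0,0,0,0,-0.7],
    [0,0,0,0,0,0,-0.4],
    [0,0,0,0,0,0,0],
    [0,0,0,0,0,0,0.3],
    [0,0,0,0,0,0,0.4],
    [0,0,0,0,0,0,0.4]
  ]
}}

```text
time_s: 33.92
eef_pos: [0.5991, 0.2145, 0.0823]
ee_rot: [2.697, 1.611, -0.0]
ft_force: [-0.4, 0.3, 0.2]
gripper_width: 0.701
```

Emit:
{"fn": "send_rows", "kwargs": {
  "motion": [
    [0,0,0,0,0,-5,0.4],
    [0,0,0,0,0,-10,0.4],
    [0,0,0,0,0,-20,0.4],
    [0,0,0,0,0,-20,0.4],
    [0,0,0,0,0,-15,0.4],
    [0,0,0,0,0,0,0.4]
  ]
}}

```text
time_s: 34.42
eef_pos: [0.6006, 0.2146, 0.1562]
ee_rot: [2.697, 1.61, 0.007]
ft_force: [0.4, 0.5, 0.4]
gripper_width: 0.697
```

```bash
python3 go.py .428 -.078 .135 -28.3; python3 - <<'E'
from h import *
grab('top','t26.png'),grab('side','s26.png')
E
python3 ov2.py 26 .5993 .2144 .599 .2143 .09 .078 .051
```

```text
t 34.42 tcp [0.6006 0.2146 0.1562] grip pt z 0.1749 psi -28.31 w 0.697 F [0.43 0.51 0.4 ] j7 [-1.    0.63  0.89  1.64 -0.53  1.12 -0.46]
turn [ 0.0026 -0.0034 -0.0002] deg 0.2  then shift mm [-339.5  -13.3   39.9]  shift now-axes [-339.6  -13.3   38.7]
```

View pics/o26.png

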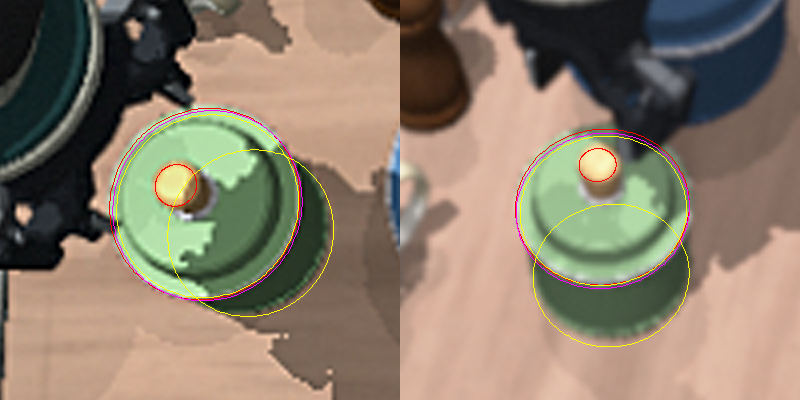

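Emit:
{"fn": "send_rows", "kwargs": {
  "motion": [
    [0,0,0,-10,0,0,0.4],
    [0,0,0,-20,-1,0,0.4],
    [0,0,0,-26,-1,0,0.4],
    [0,0,0,-26,-1,0,0.4],
    [0,0,0,-26,-1,0,0.4],
    [0,0,0,-26,-1,0,0.4],
    [0,0,0,-26,-1,0,0.4],
    [0,0,0,-26,-1,0,0.4],
    [0,0,0,-26,-1,0,0.4],
    [0,0,0,-26,-1,0,0.4],
    [0,0,0,-26,-1,5,0.4],
    [0,0,0,-26,-1,10,0.4],
    [0,0,0,-22,-1,15,0.4],
    [0,0,0,-15,-1,20,0.4],
    [0,0,0,-9,-1,20,0.4],
    [0,0,0,-3,0,15,0.4],
    [0,0,0,0,0,5,0.4],
    [0,0,0,0,0,0,0.4],
    [0,0,0,0,0,0,0.4]
  ]
}}

```text
time_s: 36.1
eef_pos: [0.4259, -0.0775, 0.0627]
ee_rot: [2.697, 1.611, -0.001]
ft_force: [0.5, 0.3, 0.5]
gripper_width: 0.701
```

```bash
python3 go.py .428 -.078 .0237 -28.3; python3 - <<'E'
from h import *
V=[grab('top','t27.png'),grab('side','s27.png')]
cv2.imwrite('pics/c28.png',cv2.resize(np.hstack([V[1]['frame'][150:270,280:400,::-1],V[0]['frame'][210:330,250:370,::-1]]),None,fx=3.3,fy=3.3,interpolation=cv2.INTER_CUBIC))
E
```

```text
t 36.1 tcp [ 0.4259 -0.0775  0.0627] grip pt z 0.0814 psi -28.31 w 0.701 F [0.47 0.28 0.51] j7 [-0.68  0.42  0.94  2.21 -0.5   0.74  0.1 ]
turn [-0.0003  0.0005 -0.0002] deg 0.0  then shift mm [ 0.5  2.1 57.7]  shift now-axes [ 0.5  2.1 57.7]
```

View pics/c28.png

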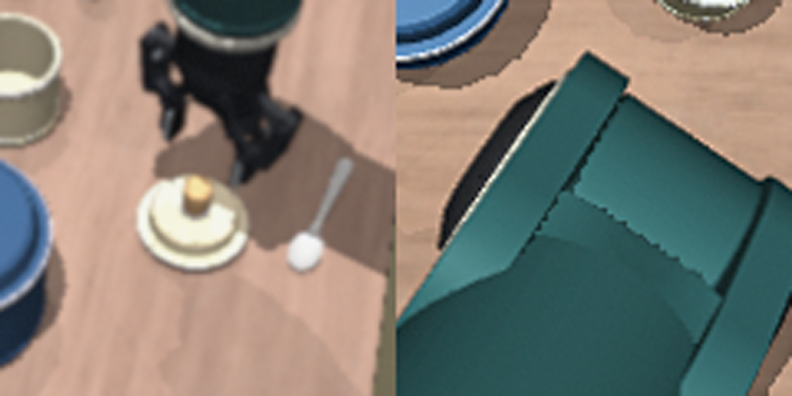

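Emit:
{"fn": "send_rows", "kwargs": {
  "motion": [
    [0,0,0,0.5,2,10,0.4],
    [0,0,0,0,0,15,0.4],
    [0,0,0,0,0,15,0.4],
    [0,0,0,0,0,11,0.4],
    [0,0,0,0,0,5,0.4],
    [0,0,0,0,0,1,0.4],
    [0,0,0,0,0,0,0.4]
  ]
}}

```text
time_s: 36.78
eef_pos: [0.4284, -0.0778, 0.0059]
ee_rot: [2.697, 1.611, 0.0]
ft_force: [0.2, -0.1, 0.4]
gripper_width: 0.699
```

```bash
python3 go.py .428 -.078 .0237 -28.3; python3 - <<'E'
from h import *
V=[grab('side','s28.png')]
cv2.imwrite('pics/c29.png',cv2.resize(V[0]['frame'][170:250,300:380,::-1],None,fx=5,fy=5,interpolation=cv2.INTER_CUBIC))
E
```

```text
t 36.78 tcp [ 0.4284 -0.0778  0.0059] grip pt z 0.0246 psi -28.29 w 0.699 F [ 0.2  -0.14  0.38] j7 [-0.55  0.53  0.79  2.23 -0.65  0.63  0.22]
turn [ 0.0005 -0.0001  0.0002] deg 0.0  then shift mm [-0.3 -0.3  0.9]  shift now-axes [-0.3 -0.3  0.9]
```

View pics/c29.png

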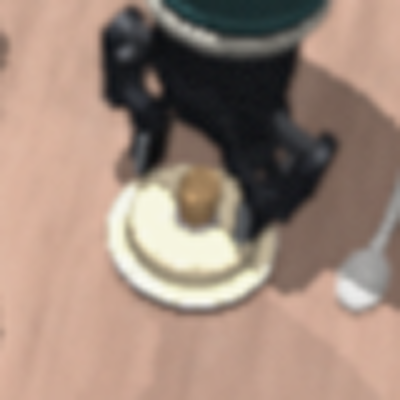

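Emit:
{"fn": "send_rows", "kwargs": {
  "motion": [
    [0,0,0,0,0,0.8,0.2],
    [0,0,0,0,0,0,-0.1],
    [0,0,0,0,0,0,-0.4],
    [0,0,0,0,0,0,-0.7],
    [0,0,0,0,0,0,-1],
    [0,0,0,0,0,0,-1],
    [0,0,0,0,0,0,-1]
  ]
}}

```text
time_s: 37.42
eef_pos: [0.4285, -0.0779, 0.005]
ee_rot: [2.697, 1.611, 0.001]
ft_force: [1.0, 0.3, 6.6]
gripper_width: 0.265
```

Emit:
{"fn": "send_rows", "kwargs": {
  "motion": [
    [0,0,0,0,0,-5,-1],
    [0,0,0,0,0,-15,-1],
    [0,0,0,0,0,-20,-1],
    [0,0,0,0,0,-25,-1],
    [0,0,0,0,0,-25,-1],
    [0,0,0,0,0,-20,-1],
    [0,0,0,0,0,-10,-1],
    [0,0,0,0,0,0,-1]
  ]
}}

```text
time_s: 38.08
eef_pos: [0.4289, -0.0777, 0.1264]
ee_rot: [2.697, 1.611, 0.004]
ft_force: [-0.1, -0.5, -0.7]
gripper_width: 0.265
```

```bash
python3 go.py .607 -.1664 .14 -28.3
```

```text
t 38.08 tcp [ 0.4289 -0.0777  0.1264] grip pt z 0.1451 psi -28.29 w 0.265 F [-0.12 -0.54 -0.71] j7 [-0.82  0.3   1.08  2.16 -0.35  0.87 -0.03]
turn [ 0.0017 -0.0022  0.0001] deg 0.2  then shift mm [  6.4 198.9   5.1]  shift now-axes [  6.3 198.9   5.5]
```

Emit:
{"fn": "send_rows", "kwargs": {
  "motion": [
    [0,0,0,0,8,0,-1],
    [0,0,0,0,15,0,-1],
    [0,0,0,0,20,0,-1],
    [0,0,0,1,22,0,-1],
    [0,0,0,1,22,0,-1],
    [0,0,0,1,22,0,-1],
    [0,0,0,1,22,0,-1],
    [0,0,0,1,22,0,-1],
    [0,0,0,1,20,0,-1],
    [0,0,0,0,14,0,-1],
    [0,0,0,0,8,0,-1],
    [0,0,0,0,3,0,-1],
    [0,0,0,0,0,0,-1],
    [0,0,0,0,0,0,-1]
  ]
}}

```text
time_s: 39.25
eef_pos: [0.6045, -0.1662, 0.1243]
ee_rot: [-2.697, -1.61, 0.001]
ft_force: [-0.2, -0.3, -1.1]
gripper_width: 0.264
```

```bash
python3 go.py .607 -.1664 .1117 -28.3
```

```text
t 39.25 tcp [ 0.6045 -0.1662  0.1243] grip pt z 0.143 psi -28.32 w 0.264 F [-0.18 -0.31 -1.05] j7 [-0.39  0.65  0.88  1.69 -0.56  1.07  0.17]
turn [-0.0007  0.0001 -0.0003] deg 0.0  then shift mm [ 1.   2.3 31.3]  shift now-axes [ 1.   2.3 31.3]
```

Seated TCP z should be 0.068 + 0.005 = 0.073. I'll hover at about 0.095 first.

Emit:
{"fn": "send_rows", "kwargs": {
  "motion": [
    [0,0,0,1,2.3,8,-1],
    [0,0,0,0,0,12,-1],
    [0,0,0,0,0,8,-1],
    [0,0,0,0,0,2,-1],
    [0,0,0,0,0,0,-1],
    [0,0,0,0,0,0,-1]
  ]
}}

```text
time_s: 39.75
eef_pos: [0.6076, -0.1668, 0.0945]
ee_rot: [2.697, 1.611, -0.001]
ft_force: [-0.5, -0.0, -0.6]
gripper_width: 0.264
```

```bash
python3 go.py .607 -.1664 .1117 -28.3; python3 - <<'E'
from h import *
s=manip.state()['eef_pos']
grab('top','t29.png'),grab('side','s29.png')
import os
os.system(f"python3 ov2.py 29 {s[0]} {s[1]} .607 -.1664 .08 {s[2]-.005} .046")
E
```

```text
t 39.75 tcp [ 0.6076 -0.1668  0.0945] grip pt z 0.1132 psi -28.31 w 0.264 F [-0.5  -0.02 -0.6 ] j7 [-0.37  0.69  0.85  1.71 -0.59  1.02  0.19]
turn [-0.0001  0.0003 -0.0002] deg 0.0  then shift mm [ 0.  -0.7  1.5]  shift now-axes [ 0.  -0.7  1.5]
```

View pics/o29.png

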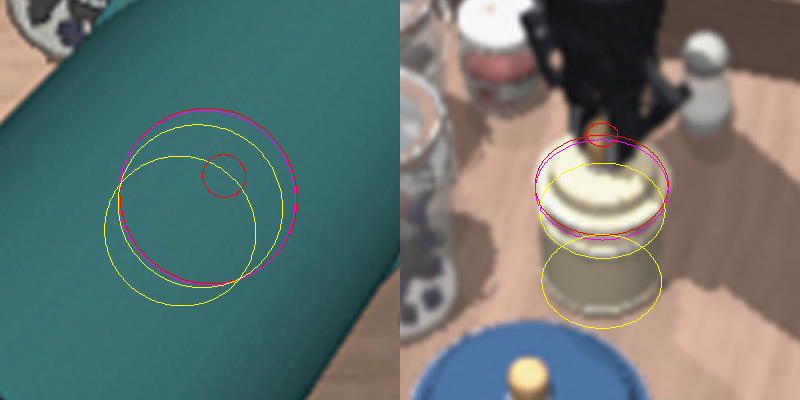

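Emit:
{"fn": "send_rows", "kwargs": {
  "motion": [
    [0,0,0,0,-0.5,4,-1],
    [0,0,0,0,0,4,-1],
    [0,0,0,0,0,3,-1],
    [0,0,0,0,0,0,-1]
  ]
}}

```text
time_s: 40.18
eef_pos: [0.6069, -0.1662, 0.0828]
ee_rot: [-2.697, -1.611, 0.001]
ft_force: [0.1, 0.1, -1.6]
gripper_width: 0.268
```

Emit:
{"fn": "send_rows", "kwargs": {
  "motion": [
    [0,0,0,0,0,3,-1],
    [0,0,0,0,0,2,-1],
    [0,0,0,0,0,0,-1]
  ]
}}

```text
time_s: 40.43
eef_pos: [0.6072, -0.1664, 0.0782]
ee_rot: [-2.697, -1.611, 0.001]
ft_force: [0.7, 0.2, -1.4]
gripper_width: 0.266
```

Emit:
{"fn": "send_rows", "kwargs": {
  "motion": [
    [0,0,0,0,0,2,-1],
    [0,0,0,0,0,1,-1],
    [0,0,0,0,0,0,-1]
  ]
}}

```text
time_s: 40.68
eef_pos: [0.6073, -0.1664, 0.0755]
ee_rot: [2.697, 1.611, -0.0]
ft_force: [1.1, -1.0, -1.1]
gripper_width: 0.267
```

Emit:
{"fn": "send_rows", "kwargs": {
  "motion": [
    [0,0,0,0,0,1,-1],
    [0,0,0,0,0,1,-1],
    [0,0,0,0,0,0,-1]
  ]
}}

```text
time_s: 40.93
eef_pos: [0.6073, -0.1664, 0.0735]
ee_rot: [2.697, 1.611, 0.0]
ft_force: [1.0, -0.3, -1.2]
gripper_width: 0.268
```

Emit:
{"fn": "send_rows", "kwargs": {
  "motion": [
    [0,0,0,0,0,0.7,-1],
    [0,0,0,0,0,0,-1]
  ]
}}

```text
time_s: 41.1
eef_pos: [0.6076, -0.1666, 0.0732]
ee_rot: [2.697, 1.611, 0.001]
ft_force: [0.7, -0.8, 4.0]
gripper_width: 0.268
```

Seated. Now I'll release, retreat and check.

Emit:
{"fn": "send_rows", "kwargs": {
  "motion": [
    [0,0,0,0,0,0.3,-1],
    [0,0,0,0,0,0,-0.7],
    [0,0,0,0,0,0,-0.4],
    [0,0,0,0,0,0,0],
    [0,0,0,0,0,0,0.3],
    [0,0,0,0,0,0,0.4],
    [0,0,0,0,0,0,0.4]
  ]
}}

```text
time_s: 41.68
eef_pos: [0.6072, -0.1664, 0.0725]
ee_rot: [-2.697, -1.611, 0.0]
ft_force: [-1.1, -0.3, -0.1]
gripper_width: 0.699
```

Emit:
{"fn": "send_rows", "kwargs": {
  "motion": [
    [0,0,0,0,0,-5,0.4],
    [0,0,0,0,0,-10,0.4],
    [0,0,0,0,0,-20,0.4],
    [0,0,0,0,0,-25,0.4],
    [0,0,0,0,0,-25,0.4],
    [0,0,0,0,0,-15,0.4],
    [0,0,0,0,-20,0,0.4],
    [0,0,0,0,-30,0,0.4],
    [0,0,0,0,-30,0,0.4],
    [0,0,0,0,-30,0,0.4],
    [0,0,0,0,-30,0,0.4],
    [0,0,0,0,-20,0,0.4],
    [0,0,0,0,-10,0,0.4],
    [0,0,0,0,0,0,0.4],
    [0,0,0,0,0,0,0.4]
  ]
}}

```text
time_s: 42.93
eef_pos: [0.4581, -0.0854, 0.1734]
ee_rot: [-2.696, -1.612, -0.003]
ft_force: [0.4, 0.7, 0.7]
gripper_width: 0.697
```

```bash
python3 - <<'E'
from h import *
a=grab('top','t30.png');b=grab('side','s30.png');print(manip.state()['eef_pos'])
cv2.imwrite('pics/c30.png',np.hstack([b['frame'][80:380,150:450,::-1],a['frame'][80:380,110:460,::-1]]))
E
python3 ov2.py 30 .6075 -.1665 .607 -.1664 .08 .068 .046
```

```text
[ 0.45845188 -0.08621788  0.17310961]
```

View pics/c30.png

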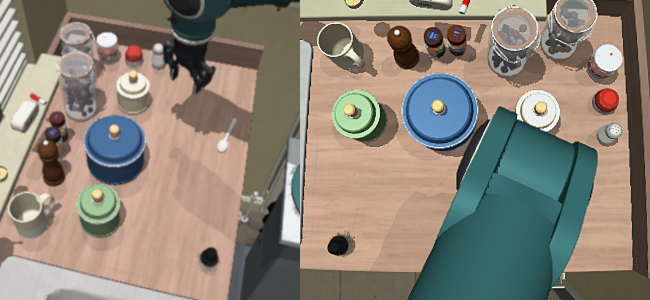

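View pics/o30.png

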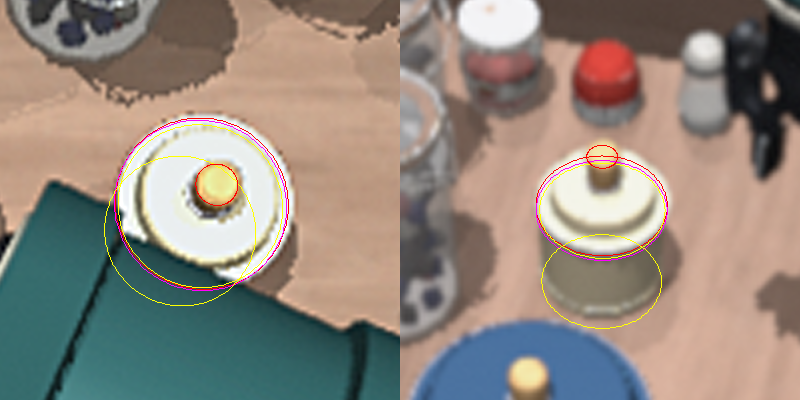

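```bash
python3 -c "
from station import manip
print(manip.close_job(), manip.state()['time_s'])"
```

```text
the job is handed in; nothing more can be done
the job is handed in; nothing more can be done
```

I stood the coffee pouch in the blue canister, then closed the blue, green and cream canisters with their own lids. I handed the job in at about 43 s; no verdict is reported.

**Last checks:**
- **Lids:** each lid met its rim within about 0.3 mm of the expected seated height: tool at 93.1, 83.1 and 73.2 mm against 92.9, 83 and 73. The last pictures show all three level. Overlays put the green and cream lids within about 2 mm of centre, and the blue lid's fit was within about 2 mm in both views.
- **Pouch:** it was upright and free of the fingers after release. I last saw it before the blue lid went on, with its top edge near the canister's centre. I did not measure its offset or tilt exactly.
- **Egg timer, salt shaker and pepper mill:** they stand where they were, judged by eye.

**What disagreed:**
- **Fingertip height:** by touch on the blue knob, the real fingertips stood about 37 mm above the reported tool position. The pouch was therefore held only by its top edge and tilted slightly while carried. My first try at the blue knob closed on air. I measured the offset by that touch, at about 61 N, and corrected for it.
- **Camera heights:** the two cameras put canister rims and lids about 8 mm too low, so I set the seating height by contact and took only sideways alignment from the pictures. At the cream canister's foot, the overlay still missed by about 3 pixels.

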